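Close the pump control box with its latched cover

TASK

Take the cover plate that carries the wing knob out of the deep wooden bin, lay it flat on the sloping front of the open control box with its foot under the lip and the knob at the top, then turn the wing knob clockwise about a quarter turn until its tongue is fully behind the upper edge of the frame. Let go and leave the plain plate in the bin and everything else on the bench where it is.

Things in the scene. Friction and masses are not known exactly. Their poses are not given: they have to be found in the camera images.
- cover_center (a point): centre (mid-thickness) of the cover: bare aluminium plate 190 x 150 x 5 mm, 0.35 kg, a black wing knob on its outer face. Stands in one slot of the bin, foot down, leaning back 25 deg from vertical on the rim behind it, top 60 mm above the rim. x runs along the length, foot edge at -95 to top edge at +95; y across the width; z out of the outer face. Knob axis along z at x = +59, y = 0
- wing_grip (a point): point on the knob's axis 24 mm above the cover's outer face, at mid wing. The wing is 56 mm long, 11 thick and stands from 6 to 36 mm above the outer face. y runs along the wing, z outwards along the axis, as the cover's z. Beside the knob (32 mm or more from its axis, away from the tongue) the top edge of the cover is free to be pinched
- tongue_tip (a point): tip of the hidden steel tongue behind the cover: 36 mm from the knob's axis, 16 to 21 mm behind the back face, 14 wide. It points along the wing, to +y of wing_grip
- wing_knob (a joint): turn of the knob, rad: 0 = tongue and wing across the cover's width, tongue towards +y of the cover (unlocked, a stop); starts at 0 to 0.3; grows clockwise seen from outside; about 1.57 = tongue and wing point to the cover's top edge (locked); stop at 1.6. About 0.06 N m of friction, it stays where it is left
- seat: sloping frame on the fixed grey sheet-metal control box, 216 mm along the slope, 190 wide, 8 thick, 40 deg from horizontal. Origin: middle of the opening, on the frame's outer face, where the centre of the cover's back face belongs (cover x, y, z then match). x up the slope, y across, z out of the face. Opening 162 (x) x 122 (y). Box back wall 179 high, frame foot 40 above the bench
- seat_foot (a point): foot of the frame, on its face at x = -96 mm of seat: here the face of a stop that the cover's foot edge rests on. A lip covers it: its underside is 16 mm above the frame's face and it reaches from the stop up to x = -88. Side ribs 6 high, x = -52 to +88, inner faces at y = +-80: 5 mm of play each side of the cover. Axes as seat
- seat_edge (a point): middle of the opening's upper edge, on the frame's face, at x = +81 mm of seat: the locked tongue lies behind this edge, 8 mm frame between, reaching to x = +95. Axes as seat
- bin: plywood bin, fixed, 135 x 180 x 125 high outside; two slots side by side along its x, each 60 (x) x 170 (y) and 120 deep, walls and floor 5 thick; centre of slots at x = -32.5 and +32.5. Origin: centre of its underside; z up. Plates lean towards +x of the bin with their outer faces towards -x
- blank_center (a point): plain aluminium plate of the same outline, 190 x 150 x 5, without a knob, in the other slot, leaning alike; point at its centre, axes as for the cover. To be left there
- flux_can_mid (a point): bystander: bare steel can, 66 diameter x 95 high; point at its centre
- tee_mid (a point): bystander: brass pipe tee, about 95 x 70 x 47 high; point at its middle
- jar_mid (a point): bystander: white jar, 70 diameter x 85 high; point at its centre
- level_mid (a point): bystander: aluminium spirit level, 200 long (x) x 24 x 50 high, standing on edge; point at its centre
- driver_grip (a point): bystander: screwdriver, 180 long, lying; point on its black handle
- spanner_grip (a point): bystander: steel spanner, 190 long, lying flat; point on its shank
Things that resemble listed ones, but are neither listed nor needed, are in the scene too. Leave any orange look-alike of the bin alone.

How it is judged:
On the way, in this order (a step that is already met when the one before it is completed fails the run):
1. the cover lies flat on the frame, foot under the lip, knob at the top and not yet turned (under 0.7 rad) (x of cover_center in the frame of seat between -0.006 and 0.007 m and y of cover_center in the frame of seat between -0.009 and 0.009 m and z of cover_center in the frame of seat between -0.002 and 0.006 m and angle between the z axis of cover_center and the z axis of seat, either way round below 0.04 rad and x of wing_grip in the frame of seat above 0.03 m and z of wing_grip in the frame of seat above 0.02 m and value of joint wing_knob below 0.7 rad), for 0.2 s.
2. the knob is turned so that the tongue is behind the frame's upper edge (over 1.25 rad) (x of cover_center in the frame of seat between -0.006 and 0.007 m and y of cover_center in the frame of seat between -0.009 and 0.009 m and z of cover_center in the frame of seat between -0.002 and 0.006 m and angle between the z axis of cover_center and the z axis of seat, either way round below 0.04 rad and x of wing_grip in the frame of seat above 0.03 m and z of wing_grip in the frame of seat above 0.02 m and value of joint wing_knob above 1.25 rad), for 0.2 s.
At the end, for the whole second after the job is handed in: The cover lies flat on the frame (within 2 deg), its centre within 6 mm of its place along the slope and 9 mm across, knob at the top, the knob turned past 1.25 rad with the tongue's tip at least 5 mm behind the upper edge of the frame, the plain plate still in the bin, all at rest (all of step 2 and x of tongue_tip in the frame of seat above 0.086 m and z of tongue_tip in the frame of seat below -0.008 m and z of blank_center in the frame of bin below 0.12157 m and linear speed of cover below 0.02 m/s and angular speed of cover below 0.1 rad/s); the robot touches nothing.
It fails at once if a bystander (can, tee, jar, level, screwdriver, spanner) is pushed more than 40 mm from its place (distance of any of flux_can_mid, tee_mid, jar_mid, level_mid, driver_grip, spanner_grip from where it was at the start of the episode above 0.04 m).
It fails at once if the plain plate is shifted more than 50 mm (distance of blank_center from where it was at the start of the episode above 0.05 m).
It also fails if it takes over 54 s, if anything falls off the work surface, if the arm or the gripper's body presses on something with over 40 N, if the wrist force passes 120 N, or if a joint passes its speed limit or range.

ROBOT

A 7-joint arm with a two-finger parallel gripper is mounted at the origin on the work surface. World frame = base frame: x ahead of the robot, y to its left, z up, the work surface at z = 0. Lengths are in m, angles in rad, forces in N, time in s.
With the tool pointing down it reaches from about 0.425 to 0.875 m from the base axis. Payload 4.7 kg.
Tool frame: the origin (TCP) lies on the mounting face of the last link; the fingertips stand 182 mm ahead of it and the grasp point (between the pads) lies 164 mm ahead of it; z points along the fingers, y is the direction in which the jaws open and shut (so a half turn about z gives the same grasp; the last joint's range is limited). The gripper opens to 87 mm and grips with 3 to 60 N. Pads are 19 mm wide; open, the fingers measure 117 mm over their backs; the gripper's body (75 mm by 190 mm) begins 51 mm behind the grasp point.
Start: joints at [-1.095, 0.321, -0.07, 1.45, 0.023, 1.371, -0.057], TCP at [0.29, 0.582, 0.405] pointing down, gripper open.
Joint ranges: [-2.86, 2.86], [-0.3, 2.09], [-1.38, 1.24], [0.06, 2.45], [-1.56, 4.7], [0.09, 2.05], [-2.69, 2.69]. Speed limits (rad/s): [2.57, 2.57, 3.14, 3.14, 3.14, 3.14, 3.14].

INTERFACE

Orientations are given as a rotation vector (axis times angle).
In Python, from bench import ctrl gives the robot as it stands. The module is installed in compiled form; this text tells all that it offers.
- The arm moves only by the tool play_rows, never from a script. Its argument "targets" is text: rows parted by semicolons, each of 7 numbers parted by spaces: the shift along the tool's x, y, z in cm, then the turn, a rotation vector about the tool's x, y, z in rad, then the opening, from -1 (shut) to 1 (fully open). In form: x y z ax ay az grip; .... A call has 1 to 20 rows; each row shifts and turns the pose as measured when the row begins, along the tool's axes as they then stand; what a row does not reach is not made up. A row lasts 1/8 s, in which the tool goes at most 62.5 mm and 10.7 degrees, less where a joint would pass 70% of its speed; a pose out of reach is approached as far as the arm can. A call is refused whole if a number of a shift passes 6.25 or a number of a turn 0.188, either way. A call with a gripper value outside its range is refused whole. The fingers move at their own pace and stop on an object; "newtons" is the grip in N (left out, the last holds). Time passes only in rows, so rows that do not move let the fingers close. It gives the time, the measured TCP pose, the force and the opening at its end, in the units of the state.
- ctrl.get_state(): the state, without advancing time (a new reading comes with each control period).
- ctrl.get_image(name): name is "scene" or "top" or "wrist"; returns a dict with "pixels" (384x512x3 uint8, blue, green, red), "depth" (384x512 float32, m along the optical axis (not along the pixel's ray), 0 where there is no reading), "intrinsics" (3x3 intrinsics, pixels), "R" (3x3) and "t" (3): a world point X has camera coordinates R X + t. Camera axes: x right, y down, z forward; pixel columns grow to the right and rows downward; lengths in m; the calibration is good to about 2 mm. A picture is of the moment at which its call begins.
- ctrl.close_job(): hands the job in, once; it reports no verdict.
The state is a dict: "time": time; "joint_positions": joint angles; "qd": joint speeds; "joint_torque": joint torques, N m; "position": TCP position; "tool_rot": TCP orientation; "ft_force": force on the tool from outside, world axes, zero at the start; "torque": the same for the moment, N m; "grip_width": opening from 0.0 (shut) to 1.0 (fully open).
Only numpy, scipy, OpenCV 4.12 (cv2) and the standard library are available. Lean on these libraries where they do the work, as an engineer would, in place of code of your own. Each camera call takes 0.05 s, during which the arm holds its last target.

## Working session

There is one attempt and no reset: what is moved stays moved. The work goes in short steps, Python scripts to look and compute and a tool call to move; the robot and the scene stay as the last step left them, time stands still between calls to the robot, and variables do not carry over. Pictures are saved under pics/ and viewed, and the job is handed in when it is done.

Besides the shell and the picture viewer there is one more tool, called after ">>>" as name(argument=value, ...) on one line, values as JSON. play_rows: Moves the arm, as the interface text tells. Its arguments: {"type":"object","properties":{"targets":{"type":"string"},"newtons":{"type":"number"}},"required":["targets"]}

```bash
mkdir -p pics; python3 - <<'E'
from bench import ctrl
import cv2,numpy as np
s=ctrl.get_state();print(s)
for n in ["scene","top","wrist"]:
    d=ctrl.get_image(n); cv2.imwrite(f"pics/{n}0.png",d["pixels"]); np.savez(f"{n}0.npz",**d)
    print(n,d["intrinsics"].tolist(),d["R"].round(4).tolist(),d["t"].round(4).tolist())
E
```

```text
{'time': 0.0, 'joint_positions': array([-1.09488577,  0.32183059, -0.0701138 ,  1.45168837,  0.02259177,
        1.37079824, -0.05691989]), 'qd': array([-6.01705195e-04,  6.07099707e-05, -4.81910299e-04,  6.88525223e-04,
       -8.14780539e-05,  1.40059742e-03,  9.13902648e-04]), 'joint_torque': array([-1.49825128e-04, -4.91297185e+01, -4.03919024e-01, -3.12520730e+01,
       -6.38848683e-02,  4.39469505e-02,  1.77060856e-04]), 'position': array([0.28953961, 0.58171651, 0.40364976]), 'tool_rot': array([-7.18841479e-01, -3.05787200e+00,  2.98841600e-03]), 'ft_force': array([-1.01031784, -0.48542221,  0.24898866]), 'torque': array([-0.04777609,  0.00377474, -0.01043228]), 'grip_width': 1.000125387609594}
scene [[373.2649126080562, 0.0, 254.34309130769847], [0.0, 373.2649126080562, 195.94639955626468], [0.0, 0.0, 1.0]] [[0.3529, 0.9356, 0.0071], [0.6098, -0.2242, -0.7601], [-0.7096, 0.2725, -0.6497]] [-0.1816, -0.2108, 1.5058]
top [[384.6879038233353, 0.0, 251.4418621967504], [0.0, 384.6879038233353, 192.51923743649397], [0.0, 0.0, 1.0]] [[-0.0138, -0.9999, 0.0046], [-0.9915, 0.0131, -0.1291], [0.1291, -0.0064, -0.9916]] [0.0186, 0.5272, 1.2016]
wrist [[316.62009143933227, 0.0, 257.5661672084267], [0.0, 316.62009143933227, 188.85893572463948], [0.0, 0.0, 1.0]] [[0.4452, 0.8954, -0.0022], [0.8684, -0.4312, 0.2449], [0.2183, -0.1109, -0.9696]] [-0.6485, -0.0304, 0.3898]
```

View pics/scene0.png

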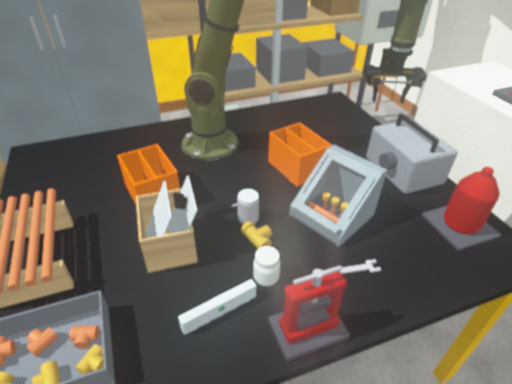

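View pics/top0.png

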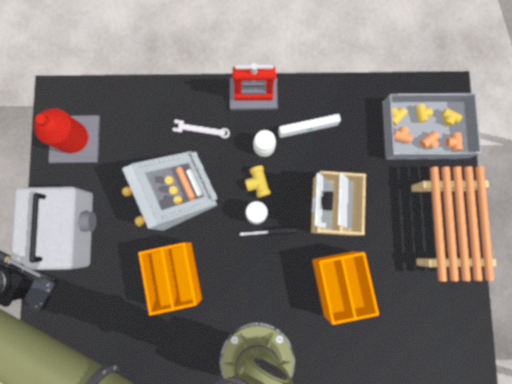

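View pics/wrist0.png

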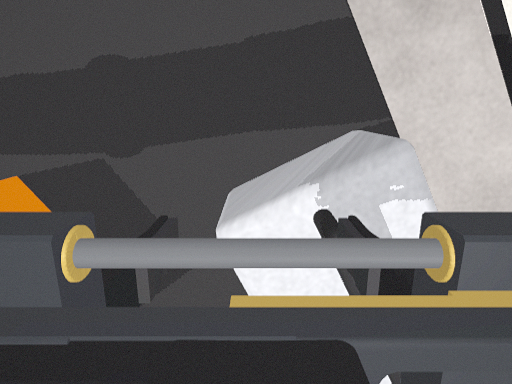

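```bash
cat > h.py <<'E'
import numpy as np,cv2
def load(f): return dict(np.load(f))
def cloud(d):
    z=d["depth"];h,w=z.shape;u,v=np.meshgrid(np.arange(w),np.arange(h))
    K=d["intrinsics"];P=np.stack([(u-K[0,2])/K[0,0]*z,(v-K[1,2])/K[1,1]*z,z],-1)
    W=(P-d["t"])@d["R"]; W[z==0]=np.nan
    return W
def crop(d,u0,v0,u1,v1,s,fn): cv2.imwrite(fn,cv2.resize(d["pixels"][v0:v1,u0:u1],None,fx=s,fy=s,interpolation=cv2.INTER_CUBIC))
E
python3 - <<'E'
from h import *
t=load("top0.npz");s=load("scene0.npz")
crop(t,300,160,380,245,7,"pics/a.png");crop(s,115,165,215,280,5,"pics/b.png");crop(t,110,140,225,240,5,"pics/c.png");crop(s,280,135,400,250,5,"pics/d.png")
E
```

```text
(no output)
```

View pics/a.png

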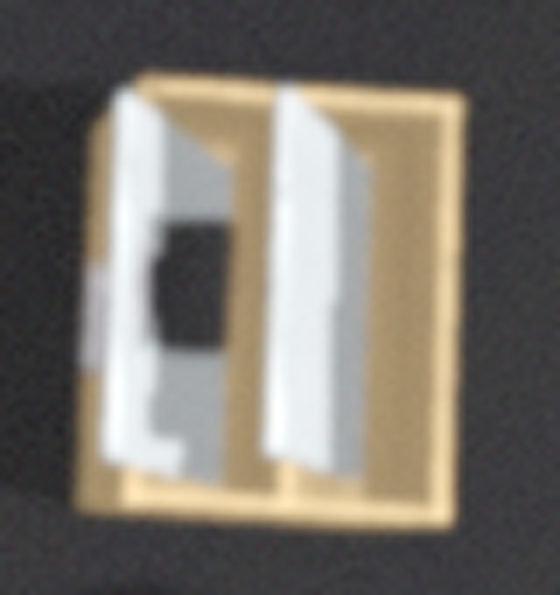

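View pics/b.png

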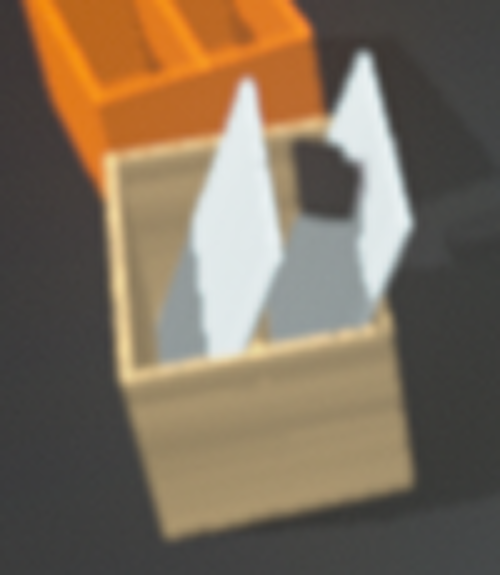

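View pics/c.png

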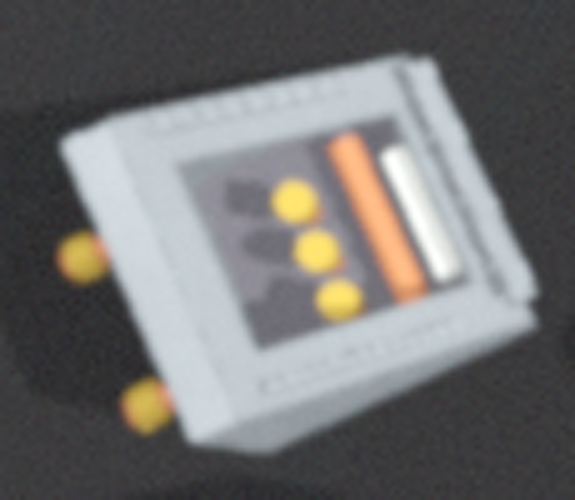

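View pics/d.png

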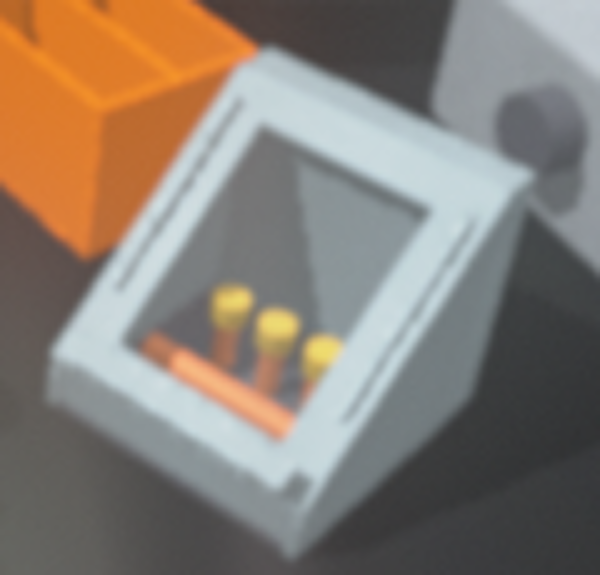

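In the top crop there are two plates in the wooden bin. The left one, at about (318,200), carries the black knob at (327,200), and the plain one is at (345,200). The orange bins at (170,278) and (345,287) are look-alikes. For the seat there are the open box at (170,190) and the grey closed case at (55,228). I choose the left plate and the open box, and now measure both.

```bash
cat >> h.py <<'E'
def plane(P,it=300,th=0.003):
    rng=np.random.default_rng(0);best=None
    for _ in range(it):
        a,b,c=P[rng.choice(len(P),3,False)];n=np.cross(b-a,c-a);l=np.linalg.norm(n)
        if l<1e-6: continue
        n/=l;m=abs((P-a)@n)<th
        if best is None or m.sum()>best.sum(): best=m
    Q=P[best];c=Q.mean(0);n=np.linalg.svd(Q-c)[2][2];return n*np.sign(n[2]),c,best
E
python3 - <<'E'
from h import *
for nm in ["top","scene"]:
    d=load(nm+"0.npz");W=cloud(d);px=d["pixels"].astype(int)
    sat=px.max(2)-px.min(2)
    # box region
    if nm=="top": r=(slice(145,232),slice(120,220)); b=(slice(160,245),slice(300,380))
    else: r=(slice(140,245),slice(285,390)); b=(slice(165,280),slice(125,210))
    P=W[r].reshape(-1,3);m=(sat[r].ravel()<30)&np.isfinite(P[:,0])&(P[:,2]>0.02)
    P=P[m];n,c,i=plane(P);print(nm,"box plane",n.round(4),c.round(4),i.sum(),"tilt",np.degrees(np.arccos(n[2])),"az",np.degrees(np.arctan2(n[1],n[0])))
    P=W[b].reshape(-1,3);s=sat[b].ravel();v=px[b].max(2).ravel()
    ok=np.isfinite(P[:,0])&(P[:,2]>0.1)
    m=ok&(s<25)&(v>110);Q=P[m]
    for k in range(2):
        n,c,i=plane(Q);print(" plate",n.round(4),c.round(4),i.sum(),len(Q),"ext",Q[i].min(0).round(3),Q[i].max(0).round(3));Q=Q[~i]
    m=ok&(v<80);print(" knob",P[m].mean(0).round(4),P[m].min(0).round(3),P[m].max(0).round(3),m.sum())
E
```

```text
top box plane [ 0.2636 -0.5859  0.7663] [0.5357 0.2541 0.1222] 1639 tilt 39.97983514280612 az -65.77521462280808
 plate [-0.0694 -0.8994  0.4316] [ 0.4864 -0.1852  0.151 ] 385 864 ext [ 0.413 -0.213  0.1  ] [ 0.562 -0.164  0.184]
 plate [-0.0722 -0.8984  0.4332] [ 0.4866 -0.2513  0.1487] 379 479 ext [ 0.413 -0.276  0.101] [ 0.561 -0.229  0.186]
 knob [ 0.486  -0.2045  0.16  ] [ 0.463 -0.217  0.152] [ 0.51  -0.19   0.167] 146
scene box plane [ 0.2677 -0.5839  0.7664] [0.5462 0.2589 0.124 ] 1565 tilt 39.96559908289341 az -65.37183006882228
 plate [-0.067  -0.9022  0.4261] [ 0.4949 -0.2534  0.1465] 543 1103 ext [ 0.414 -0.278  0.101] [ 0.565 -0.229  0.183]
 plate [-0.0678 -0.9018  0.4267] [ 0.5022 -0.1873  0.15  ] 501 560 ext [ 0.411 -0.214  0.1  ] [ 0.564 -0.164  0.183]
 knob [ 0.4931 -0.2054  0.1623] [ 0.466 -0.219  0.154] [ 0.514 -0.191  0.169] 121
```

```bash
cat > m.py <<'E'
from h import *
def frame(n):
    n=n/np.linalg.norm(n);y=np.cross(n,[0,0,1.]);y/=np.linalg.norm(y) 
    # x up the slope = y cross z ; y=z cross x
    x=np.array([0,0,1.])-n*n[2];x/=np.linalg.norm(x);y=np.cross(n,x);return np.stack([x,y,n],1)
def get(nm):
    d=load(nm+"0.npz");W=cloud(d);px=d["pixels"].astype(int);sat=px.max(2)-px.min(2)
    return W,px,sat
E
python3 - <<'E'
from m import *
ns=np.array([.2657,-.585,.7663]);R=frame(ns);print(R.round(4))
for nm,r in (("top",(slice(145,232),slice(120,220))),("scene",(slice(140,245),slice(285,390)))):
    W,px,sat=get(nm);P=W[r].reshape(-1,3);ok=np.isfinite(P[:,0])&(P[:,2]>.02)
    o=np.array([.5357,.2541,.1222]);Q=(P-o)@R;Q=Q[ok]
    m=abs(Q[:,2])<0.004;A=Q[m]
    print(nm,"x range",np.percentile(A[:,0],[0,1,99,100]).round(4),"y",np.percentile(A[:,1],[0,1,99,100]).round(4))
    # opening edges: along y=0ish strips
    hx=A[abs(A[:,1])<.04][:,0];hy=A[abs(A[:,0])<.05][:,1]
    # biggest gap
    for q in (hx,hy):
        q=np.sort(q);g=np.argmax(np.diff(q));print("  gap",q[g].round(4),q[g+1].round(4),"mid",((q[g]+q[g+1])/2).round(4),"ends",q[[0,-1]].round(4))
    L=Q[(Q[:,2]>.008)];print("  lip",len(L),L.mean(0).round(4),L.min(0).round(4),L.max(0).round(4))
nc=np.array([-.068,-.9012,.428]);
nc/=np.linalg.norm(nc);R=frame(nc);print(R.round(4))
for nm,b in (("top",(slice(160,245),slice(300,380))),("scene",(slice(165,280),slice(125,210)))):
    W,px,sat=get(nm);P=W[b].reshape(-1,3);ok=np.isfinite(P[:,0])&(P[:,2]>.1)
    o=np.array([.49,-.186,.15]);Q=((P-o)@R)[ok];s=sat[b].ravel()[ok];v=px[b].max(2).ravel()[ok]
    A=Q[(abs(Q[:,2])<.004)&(s<30)]
    print(nm,"cover x",np.percentile(A[:,0],[0,2,98,100]).round(4),"y",np.percentile(A[:,1],[0,1,2,98,99,100]).round(4),"z",A[:,2].mean().round(4))
    K=Q[(v<80)&(Q[:,2]>.012)];print(" knob",len(K),K.mean(0).round(4),K.min(0).round(4),K.max(0).round(4))
    c=np.linalg.svd(K[:,:2]-K[:,:2].mean(0))[2][0];print(c, K[K[:,1].argmin()].round(3),K[K[:,1].argmax()].round(3))
E
```

```text
[[-0.3169 -0.9105  0.2657]
 [ 0.6977 -0.4135 -0.585 ]
 [ 0.6425  0.      0.7663]]
top x range [-0.1284 -0.1189  0.0937  0.0993] y [-0.0981 -0.0963  0.092   0.0931]
  gap -0.0993 0.0585 mid -0.0204 ends [-0.1196  0.0993]
  gap -0.063 0.0577 mid -0.0027 ends [-0.0977  0.0931]
  lip 291 [-0.1045 -0.0009  0.0186] [-0.129  -0.0869  0.008 ] [0.0633 0.0839 0.0253]
scene x range [-0.1298 -0.1271  0.0962  0.1   ] y [-0.0982 -0.0971  0.0923  0.0949]
  gap -0.0988 0.0621 mid -0.0184 ends [-0.1298  0.1   ]
  gap -0.0623 0.0576 mid -0.0023 ends [-0.0978  0.0941]
  lip 403 [-0.0952 -0.0061  0.0188] [-0.1239 -0.0892  0.008 ] [0.0679 0.0827 0.0267]
[[ 0.0322 -0.9972 -0.068 ]
 [ 0.4268  0.0752 -0.9012]
 [ 0.9038 -0.      0.428 ]]
top cover x [-0.0552 -0.0519  0.0337  0.0371] y [-0.0714 -0.0702 -0.0692  0.0745  0.0761  0.0771] z -0.0001
 knob 123 [0.0009 0.0027 0.0233] [-0.0046 -0.0219  0.0121] [0.0065 0.0259 0.0336]
[0.11151995 0.9937622 ] [-0.004 -0.022  0.019] [0.007 0.026 0.018]
scene cover x [-0.0553 -0.0535  0.0353  0.0364] y [-0.0736 -0.0716 -0.0707  0.074   0.077   0.0921] z 0.0003
 knob 110 [ 0.0027 -0.0045  0.0238] [-0.0048 -0.0265  0.012 ] [0.0069 0.022  0.035 ]
[-0.11069236 -0.99385472] [ 0.    -0.027  0.035] [0.004 0.022 0.027]
```

```bash
cat > g.py <<'E'
from m import *
from scipy.spatial.transform import Rotation as Ro
Rs=frame(np.array([.2657,-.585,.7663])); so=np.array([.5357,.2541,.1222])+Rs@[-.0193,-.0023,0]
Rc=frame(np.array([-.068,-.9012,.428])); co=np.array([.49,-.186,.15])+Rc@[-.0575,.002,-.0025]
GX,GY=.086,-.046
def tool(R,sgn,d): # tool frame with z=-R.x , y=sgn*R.z
    z=-R[:,0];y=sgn*R[:,2];x=np.cross(y,z);return np.stack([x,y,z],1)
def tcp(R,o,p,Rt): return o+R@np.array(p)-Rt[:,2]*.164
def rows(T0,T1,n,grip):
    R0,p0=T0;R1,p1=T1
    rv=Ro.from_matrix(R0.T@R1).as_rotvec()
    out=[]
    for k in range(n):
        Ra=R0@Ro.from_rotvec(rv*k/n).as_matrix()
        s=Ra.T@(p1-p0)/n*100
        out.append(" ".join(f"{v:.2f}" for v in s)+" "+" ".join(f"{v:.3f}" for v in rv/n)+f" {grip}")
    mx=max(abs(rv)/n); return "; ".join(out),mx
def cur():
    from bench import ctrl
    s=ctrl.get_state();return (Ro.from_rotvec(s["tool_rot"]).as_matrix(),np.array(s["position"])),s
E
python3 - <<'E'
from g import *
T,s=cur();print(T[0].round(3),s["position"]);print("seat",so,"cover",co)
for sg in(1,-1):
    Rt=tool(Rc,sg,0);p=tcp(Rc,co,[GX,GY,0],Rt);print(sg,"pick",p.round(3),Ro.from_matrix(T[0].T@Rt).as_rotvec().round(3))
    Rp=tool(Rs,sg,0);q=tcp(Rs,so,[GX,GY,0],Rp);print("  place",q.round(3),Ro.from_matrix(Rt.T@Rp).as_rotvec().round(3), Ro.from_matrix(T[0].T@Rp).as_rotvec().round(3))
E
```

```text
[[-0.895  0.445 -0.001]
 [ 0.445  0.895 -0.001]
 [-0.    -0.001 -1.   ]] [0.2895561  0.58178148 0.40391929]
seat [0.54391    0.24158562 0.10979975] cover [ 0.48632396 -0.2081371   0.09696288]
1 pick [ 0.54  -0.105  0.323] [-0.119 -0.604  2.695]
  place [0.507 0.435 0.27 ] [-0.422  0.309 -0.4  ] [-0.462 -0.969  2.081]
-1 pick [ 0.54  -0.105  0.323] [ 0.435 -0.086 -0.38 ]
  place [0.507 0.435 0.27 ] [ 0.422 -0.309 -0.4  ] [ 0.812 -0.387 -0.829]
```

```bash
python3 - <<'E'
from g import *
T,s=cur();Rt=tool(Rc,-1,0);p=tcp(Rc,co,[GX+.09,GY,0],Rt)
print(p);print(rows(T,(Rt,p),14,0.0))
d=load("wrist0.npz");print(T[0].T@(-d["R"].T@d["t"]-T[1]), (T[0].T@d["R"].T[:,2]))
E
```

```text
[ 0.54314281 -0.06648846  0.4042466 ]
('-3.68 -3.34 0.00 0.031 -0.006 -0.027 0.0; -3.59 -3.44 0.13 0.031 -0.006 -0.027 0.0; -3.50 -3.53 0.26 0.031 -0.006 -0.027 0.0; -3.40 -3.61 0.39 0.031 -0.006 -0.027 0.0; -3.30 -3.69 0.53 0.031 -0.006 -0.027 0.0; -3.19 -3.76 0.66 0.031 -0.006 -0.027 0.0; -3.08 -3.82 0.80 0.031 -0.006 -0.027 0.0; -2.97 -3.87 0.94 0.031 -0.006 -0.027 0.0; -2.86 -3.92 1.08 0.031 -0.006 -0.027 0.0; -2.75 -3.96 1.22 0.031 -0.006 -0.027 0.0; -2.63 -3.99 1.36 0.031 -0.006 -0.027 0.0; -2.51 -4.02 1.50 0.031 -0.006 -0.027 0.0; -2.40 -4.04 1.64 0.031 -0.006 -0.027 0.0; -2.28 -4.05 1.78 0.031 -0.006 -0.027 0.0', np.float64(0.031091289573317))
[ 0.06624239 -0.00053533  0.01996991] [-2.44748800e-01 -6.52046876e-04  9.69586303e-01]
```

>>> play_rows(targets="-3.7 -3.3 -0.3 0.03 -0.006 -0.027 0; -3.6 -3.4 -0.2 0.03 -0.006 -0.027 0; -3.5 -3.5 0 0.03 -0.006 -0.027 0; -3.4 -3.6 0.3 0.03 -0.006 -0.027 0; -3.3 -3.7 0.5 0.03 -0.006 -0.027 0; -3.2 -3.8 0.7 0.03 -0.006 -0.027 0; -3.1 -3.8 0.8 0.03 -0.006 -0.027 0; -3 -3.9 0.9 0.03 -0.006 -0.027 0; -2.9 -3.9 1.1 0.03 -0.006 -0.027 0; -2.8 -4 1.2 0.03 -0.006 -0.027 0; -2.6 -4 1.4 0.03 -0.006 -0.027 0; -2.5 -4 1.5 0.03 -0.006 -0.027 0")

```text
time: 1.65
position: [0.5159, 0.0134, 0.4098]
tool_rot: [-0.173, -3.065, 0.588]
ft_force: [1.0, -0.4, 0.0]
grip_width: 0.499
```

```bash
python3 - <<'E'
from g import *
T,s=cur();Rt=tool(Rc,-1,0);p=tcp(Rc,co,[GX+.09,GY,0],Rt)
print(p,s["joint_positions"].round(2),s["grip_width"]);print(rows(T,(Rt,p),5,0.0))
E
```

```text
[ 0.54314281 -0.06648846  0.4042466 ] [-0.53  0.06  0.34  1.77  0.34  1.43  1.2 ] 0.49864823338834346
('-0.72 -1.38 0.67 0.013 -0.002 -0.007 0.0; -0.71 -1.37 0.69 0.013 -0.002 -0.007 0.0; -0.70 -1.37 0.71 0.013 -0.002 -0.007 0.0; -0.69 -1.37 0.73 0.013 -0.002 -0.007 0.0; -0.68 -1.36 0.75 0.013 -0.002 -0.007 0.0', np.float64(0.012701358147610106))
```

>>> play_rows(targets="-1.2 -2.3 1.1 0.02 -0.003 -0.012 0; -1.2 -2.3 1.1 0.02 -0.003 -0.012 0; -1.1 -2.3 1.2 0.02 -0.003 -0.012 0; 0 0 0 0 0 0 0")

```text
time: 2.15
position: [0.5432, -0.074, 0.4045]
tool_rot: [-0.124, -3.043, 0.684]
ft_force: [-0.3, 1.5, -0.2]
grip_width: 0.504
```

```bash
python3 - <<'E'
from g import *
from bench import ctrl
T,s=cur();Rt=tool(Rc,-1,0)
p=tcp(Rc,co,[GX+.09,GY,0],Rt);print(rows(T,(Rt,p),2,0.0))
print(s["joint_positions"].round(2))
for n in["wrist","scene"]:
    d=ctrl.get_image(n);np.savez(n+"1.npz",**d);cv2.imwrite(f"pics/{n}1.png",d["pixels"])
E
```

```text
('0.04 0.34 -0.15 0.000 -0.003 -0.003 0.0; 0.03 0.34 -0.15 0.000 -0.003 -0.003 0.0', np.float64(0.0025360546291315))
[-0.44  0.12  0.42  1.74  0.4   1.36  1.36]
```

View pics/wrist1.png

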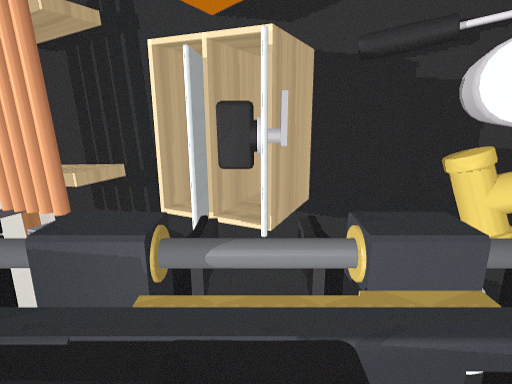

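View pics/scene1.png

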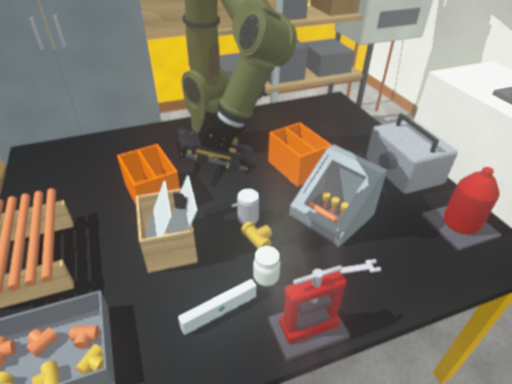

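```bash
python3 - <<'E'
from g import *
d=load("wrist1.npz");W=cloud(d);T,s=cur()
px=d["pixels"].astype(int);v=px.min(2);sat=px.max(2)-px.min(2)
hsv=None
m=np.zeros(v.shape,bool);m[25:240,255:275]=True
m&=(v>150)&(sat<30)
Q=(W[m]-T[1])@T[0];print(m.sum(),Q.min(0).round(4),Q.max(0).round(4))
C=(W[m]-co)@Rc;print("in cover",np.percentile(C,[0,2,50,98,100],axis=0).round(4))
for r in range(30,240,20):
    k=m[r];
    if k.any(): print(r,np.where(k)[0][[0,-1]],((W[r][k]-T[1])@T[0]).mean(0).round(4),((W[r][k]-co)@Rc).mean(0).round(4))
m=np.zeros(v.shape,bool);m[95:175,210:256]=True;m&=(px.max(2)<70)
C=(W[m]-co)@Rc;C=C[C[:,2]>.03];print("knob",np.percentile(C,[1,50,99],axis=0).round(4)); 
K=C[:,:2]-C[:,:2].mean(0);print(np.linalg.svd(K,full_matrices=False)[2][0],C.mean(0))
E
```

```text
1695 [nan nan nan] [nan nan nan]
in cover [[nan nan nan]
 [nan nan nan]
 [nan nan nan]
 [nan nan nan]
 [nan nan nan]]
30 [261 267] [0.1173 0.0011 0.2499] [0.0888 0.0717 0.0026]
50 [261 267] [0.105  0.0011 0.2496] [0.089  0.0593 0.0026]
70 [261 267] [0.0924 0.0011 0.2502] [0.0884 0.0468 0.0026]
90 [261 267] [0.0794 0.0012 0.2497] [0.0888 0.0337 0.0026]
110 [261 267] [0.066  0.0012 0.2496] [0.0888 0.0203 0.0026]
130 [257 274] [0.0512 0.0028 0.2661] [0.0723 0.0055 0.001 ]
150 [257 267] [ 3.690e-02 -2.000e-04  2.582e-01] [ 0.0802 -0.0087  0.004 ]
170 [261 267] [0.0233 0.0013 0.2497] [ 0.0886 -0.0224  0.0026]
190 [261 267] [0.0082 0.0013 0.2495] [ 0.0887 -0.0375  0.0026]
210 [261 266] [-0.0073  0.0009  0.2492] [ 0.089 -0.053  0.003]
230 [261 266] [nan nan nan] [nan nan nan]
knob [[ 0.0541 -0.0261  0.0301]
 [ 0.0582  0.0018  0.0349]
 [ 0.0614  0.0266  0.0402]]
[-0.08945324 -0.99599102] [0.05819142 0.00129571 0.03493245]
```

```bash
python3 - <<'E'
from g import *
T,s=cur();Rt=tool(Rc,-1,0)
print(s["position"],s["qd"].round(3))
p=tcp(Rc,co,[GX,GY,0.0015],Rt);print(rows(T,(Rt,p),5,0.0))
E
```

```text
[ 0.54331751 -0.07123662  0.40451459] [-0.014 -0.005 -0.02  -0.    -0.002  0.003 -0.   ]
('0.00 0.05 1.76 0.000 -0.001 -0.000 0.0; 0.01 0.05 1.76 0.000 -0.001 -0.000 0.0; 0.01 0.06 1.76 0.000 -0.001 -0.000 0.0; 0.01 0.06 1.76 0.000 -0.001 -0.000 0.0; 0.01 0.06 1.76 0.000 -0.001 -0.000 0.0', np.float64(0.0006887493465114051))
```

>>> play_rows(targets="0 0.1 1.8 0 -0.001 0 0; 0 0.1 1.8 0 -0.001 0 0; 0 0 1.8 0 -0.001 0 0; 0 0 1.7 0 0 0 0; 0 0 1.6 0 0 0 0; 0 0 0 0 0 0 0", newtons=50)

```text
time: 3.0
position: [0.5389, -0.1025, 0.317]
tool_rot: [-0.103, -3.047, 0.676]
ft_force: [0.8, 0.2, 0.4]
grip_width: 0.496
```

```bash
python3 - <<'E'
from g import *
from bench import ctrl
d=ctrl.get_image("wrist");cv2.imwrite("pics/w2.png",d["pixels"])
d=ctrl.get_image("scene");crop(d,115,120,265,290,4,"pics/s2.png")
T,s=cur();Rt=tool(Rc,-1,0)
p=tcp(Rc,co,[GX,GY,0.0015],Rt);print(rows(T,(Rt,p),1,0.0),s["ft_force"])
E
```

```text
('-0.07 -0.60 -0.27 0.006 0.002 0.007 0.0', np.float64(0.00744236390401667)) [-0.55410319 -0.14519741  1.14734226]
```

View pics/w2.png

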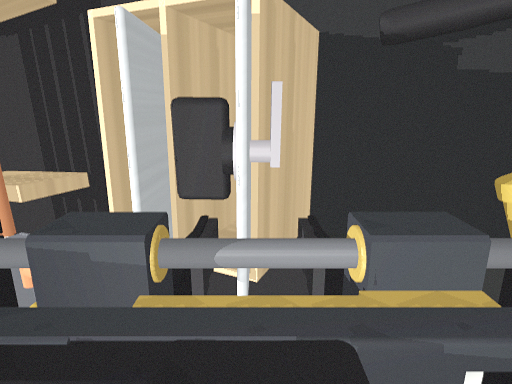

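View pics/s2.png

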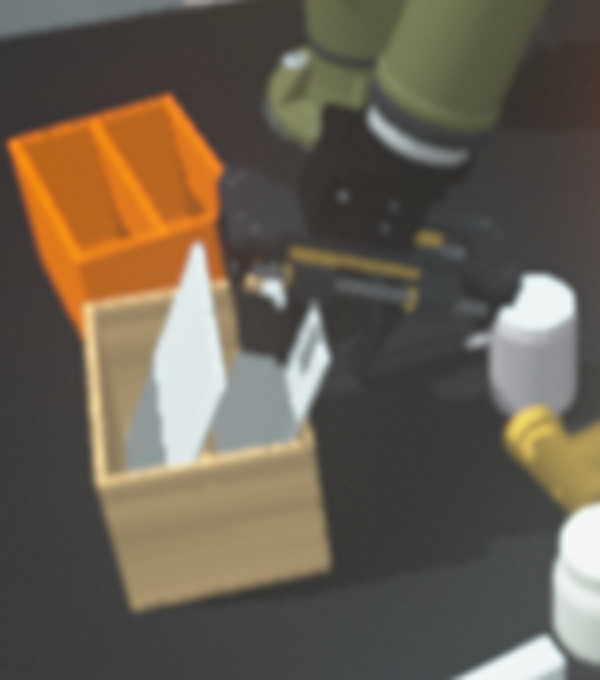

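>>> play_rows(targets="-0.1 -0.6 -0.2 0.006 0.002 0.007 0; 0 0 0 0 0 0 -1; 0 0 0 0 0 0 -1; 0 0 0 0 0 0 -1; 0 0 0 0 0 0 -1", newtons=55)

```text
time: 3.72
position: [0.5415, -0.1062, 0.3253]
tool_rot: [-0.114, -3.051, 0.686]
ft_force: [0.1, 0.1, -0.5]
grip_width: 0.131
```

```bash
python3 - <<'E'
from g import *
from bench import ctrl
d=ctrl.get_image("wrist");cv2.imwrite("pics/w3.png",d["pixels"])
T,s=cur();Rt=tool(Rc,-1,0)
p=tcp(Rc,co,[GX,GY,0.0015],Rt);print(rows(T,(Rt,p),1,0.0),s["ft_force"],s["grip_width"]*87)
E
```

```text
('0.13 0.07 0.16 0.000 0.004 -0.001 0.0', np.float64(0.004252176328553225)) [ 0.49012315  0.52259347 -0.39647618] 7.20718730354507
```

View pics/w3.png

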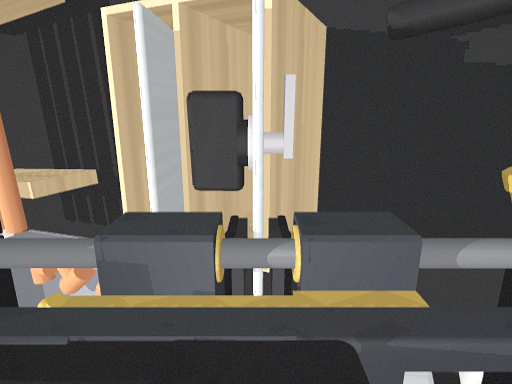

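>>> play_rows(targets="0 0 0 0 0 0 -1; 0 0 0 0 0 0 -1; 0 0 0 0 0 0 -1")

```text
time: 4.15
position: [0.5414, -0.1061, 0.3251]
tool_rot: [-0.115, -3.051, 0.685]
ft_force: [-1.3, 1.5, 0.4]
grip_width: 0.051
```

>>> play_rows(targets="0 0 -1 0 0 0 -1; 0 0 -2 0 0 0 -1; 0 0 -2 0 0 0 -1; 0 0 -2 0 0 0 -1; 0 0 -2 0 0 0 -1")

```text
time: 4.78
position: [0.5426, -0.0669, 0.4071]
tool_rot: [-0.116, -3.045, 0.684]
ft_force: [-0.2, 0.0, -3.8]
grip_width: 0.053
```

```bash
python3 - <<'E'
from g import *
from bench import ctrl
d=ctrl.get_image("wrist");cv2.imwrite("pics/w4.png",d["pixels"])
d=ctrl.get_image("scene");crop(d,115,100,265,290,4,"pics/s4.png")
T,s=cur();print(s["joint_positions"].round(2),s["grip_width"]*87)
E
```

```text
[-0.45  0.11  0.41  1.74  0.4   1.37  1.36] 4.218698451475024
```

View pics/w4.png

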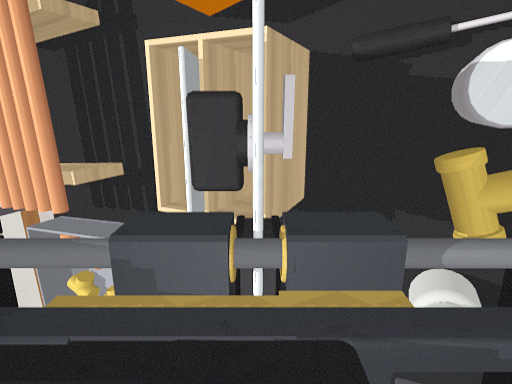

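View pics/s4.png

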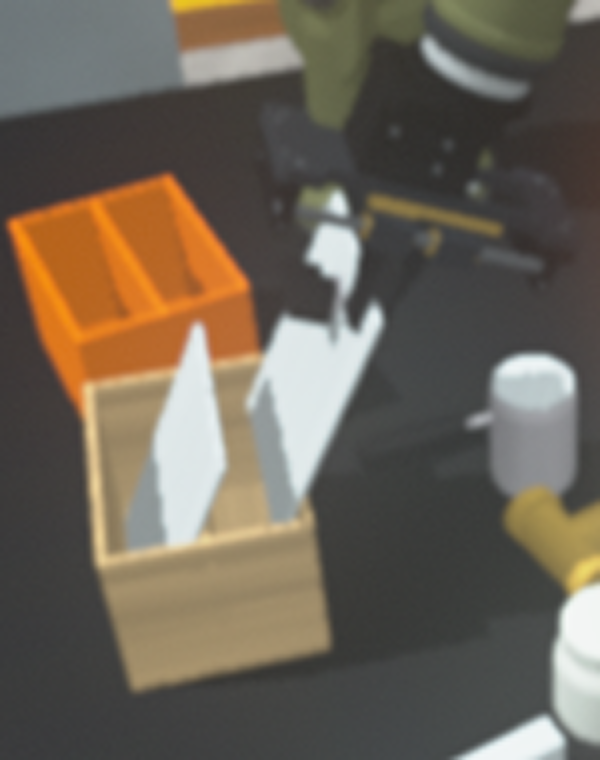

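>>> play_rows(targets="0 0 -2 0 0 0 -1; 0 0 -2 0 0 0 -1; 0 0 -2 0 0 0 -1; 0 0 -1.5 0 0 0 -1; 0 0 0 0 0 0 -1")

```text
time: 5.5
position: [0.545, -0.0341, 0.4745]
tool_rot: [-0.115, -3.044, 0.683]
ft_force: [-0.1, -0.4, -2.7]
grip_width: 0.052
```

```bash
python3 - <<'E'
from g import *
from bench import ctrl
for n in ["wrist","scene","top"]:
    d=ctrl.get_image(n);np.savez(n+"5.npz",**d);cv2.imwrite(f"pics/{n}5.png",d["pixels"])
T,s=cur();print(s["position"],s["grip_width"]*87)
# pins behind box
d=load("top0.npz");W=cloud(d);hsv=cv2.cvtColor(d["pixels"],cv2.COLOR_BGR2HSV)
for (u,v) in((126,191),(139,221)): print("pin",W[v-2:v+3,u-2:u+3].reshape(-1,3).mean(0).round(3),((W[v,u]-so)@Rs).round(3))
E
```

```text
[ 0.54455909 -0.03493067  0.47315235] 4.364071454467074
pin [0.528 0.392 0.102] [ 0.104 -0.048 -0.1  ]
pin [0.437 0.351 0.101] [ 0.105  0.052 -0.098]
```

View pics/scene5.png

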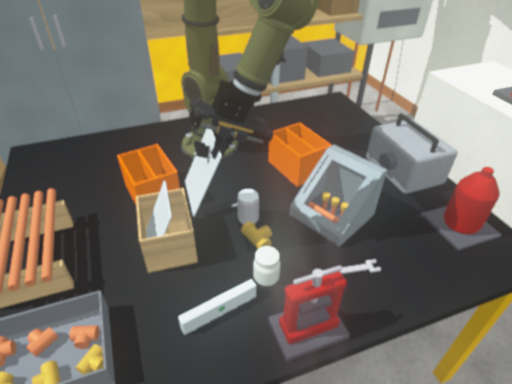

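View pics/top5.png

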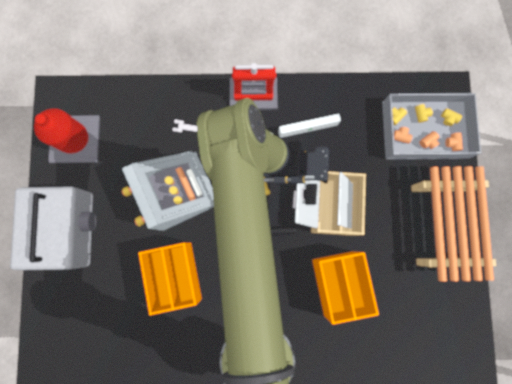

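```bash
cat >> g.py <<'E'
Tg=(Ro.from_rotvec([-.115,-3.051,.685]).as_matrix(),np.array([.5414,-.1061,.3251]))
Rct=Tg[0].T@Rc; pct=Tg[0].T@(co-Tg[1])   # cover in tool
def cover_at(T): return T[0]@Rct, T[1]+T[0]@pct
E
python3 - <<'E'
from g import *
T,s=cur();R,c=cover_at(T);print(pct.round(4),Rct.round(3).tolist())
for nm in("scene","top","wrist"):
    d=load(nm+"5.npz");W=cloud(d);px=d["pixels"].astype(int);sat=px.max(2)-px.min(2)
    Q=((W-c)@R);ok=np.isfinite(Q[...,0])&(abs(Q[...,2]-.0025)<.015)&(abs(Q[...,0])<.12)&(abs(Q[...,1])<.09)&(sat<30)&(px.max(2)>110)
    P=W[ok]
    if ok.sum()<100: print(nm,ok.sum());continue
    n,cc,i=plane(P,th=.002);n*=np.sign(n@R[:,2]);A=Q[ok][i]
    print(nm,ok.sum(),i.sum(),"n in cover",(R.T@n).round(4),np.percentile(A,[0,1,50,99,100],axis=0).round(4).tolist())
E
```

```text
[0.0482 0.0017 0.2513] [[-0.004, 1.0, -0.001], [0.001, -0.001, -1.0], [-1.0, -0.004, -0.001]]
scene 1347 1244 n in cover [-6.4e-03  8.0e-04  1.0e+00] [[-0.0974, -0.0766, -0.001], [-0.0939, -0.0746, 0.0001], [-0.0088, -0.0149, 0.0023], [0.0917, 0.0725, 0.004], [0.0938, 0.0763, 0.0049]]
top 722 660 n in cover [-0.0031  0.0046  1.    ] [[-0.1006, -0.0616, -0.0005], [-0.0987, -0.0569, -0.0001], [0.0148, 0.0353, 0.0021], [0.091, 0.0746, 0.0034], [0.0925, 0.0751, 0.0037]]
wrist 3827 2820 n in cover [-0.9985 -0.004   0.0546] [[0.0877, -0.0736, -0.0006], [0.0881, -0.0717, -0.0005], [0.0901, 0.01, 0.0019], [0.0916, 0.0596, 0.0043], [0.0921, 0.0606, 0.0044]]
```

```bash
cat >> g.py <<'E'
pct=pct+Rct@np.array([-.003,0,0])
def place(foot_x,foot_z,dl,y=0.0):
    a=np.radians(dl);x=np.cos(a)*Rs[:,0]+np.sin(a)*Rs[:,2];z=-np.sin(a)*Rs[:,0]+np.cos(a)*Rs[:,2]
    R=np.stack([x,Rs[:,1],z],1);c=so+Rs@np.array([foot_x,y,foot_z])+x*.095+z*.0025
    Rt=R@Rct.T;return Rt,c-Rt@pct
E
python3 - <<'E'
from g import *
T,s=cur();A=place(-.06,.09,12);print(A[1]);print(Ro.from_matrix(T[0].T@A[0]).as_rotvec(),np.linalg.norm(A[1]-T[1]));print(rows(T,A,12,-1)[0].replace(";","\n"))
E
```

```text
[0.54227038 0.35943683 0.41828597]
[ 0.21651571 -0.27388048 -0.42626828] 0.3981724277828422
0.27 3.16 -0.99 0.018 -0.023 -0.036 -1
 0.14 3.15 -1.05 0.018 -0.023 -0.036 -1
 -0.00 3.13 -1.11 0.018 -0.023 -0.036 -1
 -0.14 3.11 -1.16 0.018 -0.023 -0.036 -1
 -0.27 3.08 -1.21 0.018 -0.023 -0.036 -1
 -0.41 3.04 -1.26 0.018 -0.023 -0.036 -1
 -0.55 3.00 -1.30 0.018 -0.023 -0.036 -1
 -0.68 2.96 -1.34 0.018 -0.023 -0.036 -1
 -0.82 2.90 -1.38 0.018 -0.023 -0.036 -1
 -0.95 2.85 -1.41 0.018 -0.023 -0.036 -1
 -1.09 2.79 -1.44 0.018 -0.023 -0.036 -1
 -1.22 2.72 -1.46 0.018 -0.023 -0.036 -1
```

>>> play_rows(targets="0.3 3.2 -1 0.018 -0.023 -0.036 -1; 0.1 3.2 -1.1 0.018 -0.023 -0.036 -1; 0 3.1 -1.1 0.018 -0.023 -0.036 -1; -0.1 3.1 -1.2 0.018 -0.023 -0.036 -1; -0.3 3.1 -1.2 0.018 -0.023 -0.036 -1; -0.4 3 -1.3 0.018 -0.023 -0.036 -1; -0.5 3 -1.3 0.018 -0.023 -0.036 -1; -0.7 3 -1.3 0.018 -0.023 -0.036 -1; -0.8 2.9 -1.4 0.018 -0.023 -0.036 -1; -1 2.9 -1.4 0.018 -0.023 -0.036 -1")

```text
time: 6.9
position: [0.5369, 0.316, 0.4205]
tool_rot: [-0.534, 2.822, -0.929]
ft_force: [-0.8, 0.2, -2.6]
grip_width: 0.052
```

```bash
python3 - <<'E'
from g import *
T,s=cur();A=place(-.06,.09,12);print(s["joint_positions"].round(2));print(Ro.from_matrix(T[0].T@A[0]).as_rotvec(),np.linalg.norm(A[1]-T[1]));print(rows(T,A,3,-1)[0].replace(";","\n"))
B=place(-.07,.004,12);print(B[1],rows(A,B,4,-1))
E
```

```text
[-0.84  0.33  0.12  1.49  0.56  1.56  1.15]
[ 0.02566639 -0.02932563 -0.04289895] 0.04386414076783627
-0.70 1.08 -0.70 0.009 -0.010 -0.014 -1
 -0.72 1.06 -0.70 0.009 -0.010 -0.014 -1
 -0.74 1.05 -0.70 0.009 -0.010 -0.014 -1
[0.52258945 0.40276895 0.34596039] ('0.00 2.05 0.69 0.000 0.000 0.000 -1; 0.00 2.05 0.69 0.000 0.000 0.000 -1; 0.00 2.05 0.69 0.000 0.000 0.000 -1; 0.00 2.05 0.69 0.000 0.000 0.000 -1', np.float64(0.0))
```

>>> play_rows(targets="-0.7 1.1 -0.7 0.009 -0.01 -0.014 -1; -0.7 1.1 -0.7 0.009 -0.01 -0.014 -1; -0.7 1.1 -0.7 0.009 -0.01 -0.014 -1; 0 0 0 0 0 0 -1")

```text
time: 7.4
position: [0.5412, 0.3654, 0.4161]
tool_rot: [-0.61, 2.774, -0.96]
ft_force: [0.0, -0.6, -3.4]
grip_width: 0.052
```

```bash
cat > chk.py <<'E'
from g import *
from bench import ctrl
import sys
tag=sys.argv[1]
T,s=cur();R,c=cover_at(T)
print("pred cover in seat",(Rs.T@(c-so)).round(4),"n",(Rs.T@R[:,2]).round(3),"grip",s["grip_width"]*87,"ft",s["ft_force"].round(1))
for nm in("scene","top","wrist"):
    d=ctrl.get_image(nm);np.savez(nm+tag+".npz",**d);cv2.imwrite(f"pics/{nm}{tag}.png",d["pixels"])
    W=cloud(d);px=d["pixels"].astype(int);sat=px.max(2)-px.min(2)
    Q=((W-c)@R);ok=np.isfinite(Q[...,0])&(abs(Q[...,2]-.0025)<.008)&(abs(Q[...,0])<.12)&(abs(Q[...,1])<.09)&(sat<30)&(px.max(2)>100)
    P=W[ok]
    if ok.sum()<200: print(nm,ok.sum());continue
    n,cc,i=plane(P,th=.002);n*=np.sign(n@R[:,2]);A=Q[ok][i]
    print(nm,ok.sum(),i.sum(),"n in cover",(R.T@n).round(4),"n in seat",(Rs.T@n).round(4),np.percentile(A,[0,1,50,99,100],axis=0).round(4).tolist())
E
python3 chk.py 6; python3 - <<'E'
from h import *
crop(load("scene6.npz"),250,100,400,260,4,"pics/s6.png")
E
```

```text
pred cover in seat [ 0.0351 -0.0023  0.1079] n [-0.204 -0.005  0.979] grip 4.481152624324993 ft [ 0.  -0.6 -3.4]
scene 3374 2484 n in cover [-0.004   0.0025  1.    ] n in seat [-0.208  -0.0026  0.9781] [[-0.0943, -0.0754, 0.0006], [-0.0919, -0.074, 0.0009], [-0.0023, -0.0049, 0.0028], [0.0933, 0.0729, 0.0049], [0.0962, 0.0752, 0.0051]]
top 2218 1866 n in cover [-0.0049  0.0056  1.    ] n in seat [-2.089e-01  5.000e-04  9.779e-01] [[-0.0981, -0.0747, 0.0008], [-0.0946, -0.0725, 0.0012], [-0.0046, 0.0097, 0.0034], [0.0916, 0.0739, 0.0054], [0.0945, 0.0755, 0.0058]]
wrist 3458 2875 n in cover [-9.997e-01  9.000e-04  2.480e-02] n in seat [-0.9837 -0.0024 -0.1798] [[0.0885, -0.0721, 0.0012], [0.0892, -0.0701, 0.0013], [0.091, 0.012, 0.0039], [0.0926, 0.0613, 0.0064], [0.093, 0.0622, 0.0066]]
```

View pics/s6.png

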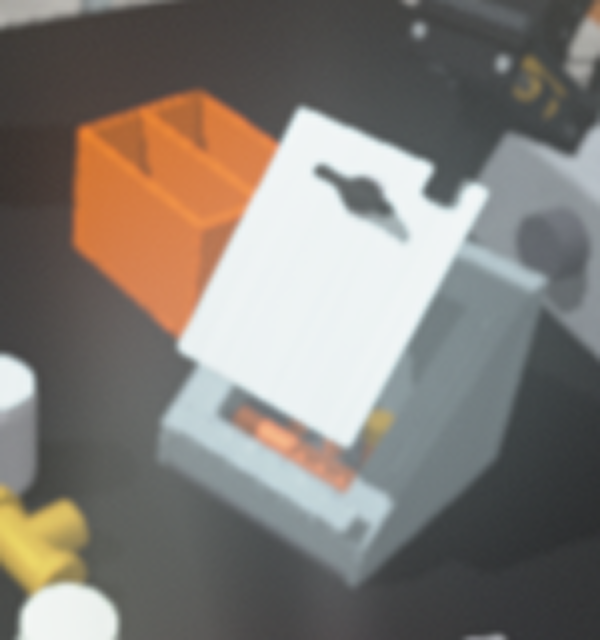

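View pics/top6.png

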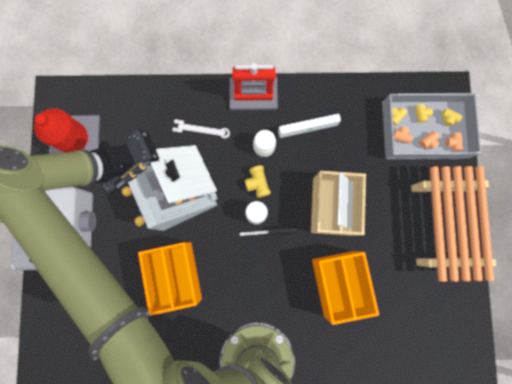

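View pics/wrist6.png

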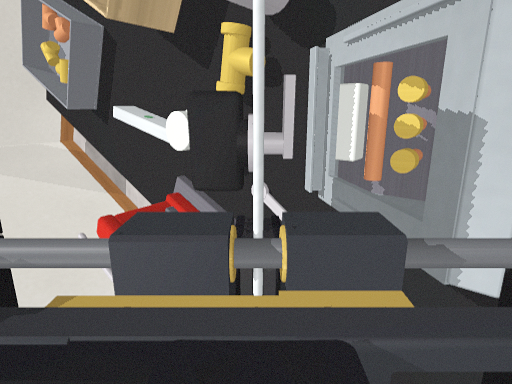

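```bash
python3 - <<'E'
from g import *
T,s=cur();B=place(-.07,.006,12);print(rows(T,B,5,-1)[0].replace(";","\n"));C=place(-.094,.003,12);print(rows(B,C,3,-1)[0].replace(";","\n"))
E
```

```text
0.02 1.53 0.56 -0.001 0.000 0.000 -1
 0.02 1.53 0.56 -0.001 0.000 0.000 -1
 0.02 1.52 0.56 -0.001 0.000 0.000 -1
 0.03 1.52 0.56 -0.001 0.000 0.000 -1
 0.03 1.52 0.57 -0.001 0.000 0.000 -1
0.00 -0.07 0.80 0.000 0.000 0.000 -1
 0.00 -0.07 0.80 0.000 0.000 0.000 -1
 0.00 -0.07 0.80 0.000 0.000 0.000 -1
```

>>> play_rows(targets="0 1.5 0.6 0 0 0 -1; 0 1.5 0.6 0 0 0 -1; 0 1.5 0.6 0 0 0 -1; 0 1.5 0.5 0 0 0 -1; 0 1.2 0.4 0 0 0 -1; 0 0 0 0 0 0 -1")

```text
time: 8.3
position: [0.5238, 0.4011, 0.345]
tool_rot: [-0.605, 2.777, -0.963]
ft_force: [0.2, 0.3, -2.5]
grip_width: 0.052
```

```bash
python3 chk.py 7; python3 - <<'E'
from g import *
crop(load("scene7.npz"),250,100,400,260,4,"pics/s7.png")
T,s=cur();B=place(-.07,.004,12);print(rows(T,B,1,-1)[0].replace(";","\n"));C=place(-.094,.003,12);print(rows(T,C,3,-1)[0].replace(";","\n"))
E
```

```text
pred cover in seat [ 0.02   -0.0003  0.0281] n [-0.203 -0.003  0.979] grip 4.498274076375138 ft [ 0.2  0.3 -2.5]
scene 3063 2095 n in cover [-0.003   0.0052  1.    ] n in seat [-0.2062  0.0024  0.9785] [[-0.1184, -0.0817, 0.0006], [-0.0923, -0.074, 0.0008], [-0.0025, -0.005, 0.0029], [0.0936, 0.0731, 0.0051], [0.0952, 0.0751, 0.0054]]
top 2216 1656 n in cover [-0.0033  0.0032  1.    ] n in seat [-2.065e-01  3.000e-04  9.785e-01] [[-0.12, -0.0798, 0.0008], [-0.118, -0.0735, 0.0011], [-0.0041, 0.0081, 0.0032], [0.0923, 0.0734, 0.0051], [0.0953, 0.081, 0.0053]]
wrist 3989 2874 n in cover [-0.9993 -0.0017  0.0362] n in seat [-0.9858 -0.0011 -0.1677] [[0.0897, -0.0733, 0.0013], [0.0903, -0.0713, 0.0013], [0.0921, 0.011, 0.0039], [0.0937, 0.0602, 0.0065], [0.094, 0.0613, 0.0067]]
0.10 0.35 -0.13 -0.005 0.001 -0.001 -1
0.04 -0.01 0.75 -0.002 0.000 -0.000 -1
 0.04 -0.02 0.75 -0.002 0.000 -0.000 -1
 0.04 -0.02 0.75 -0.002 0.000 -0.000 -1
```

View pics/s7.png

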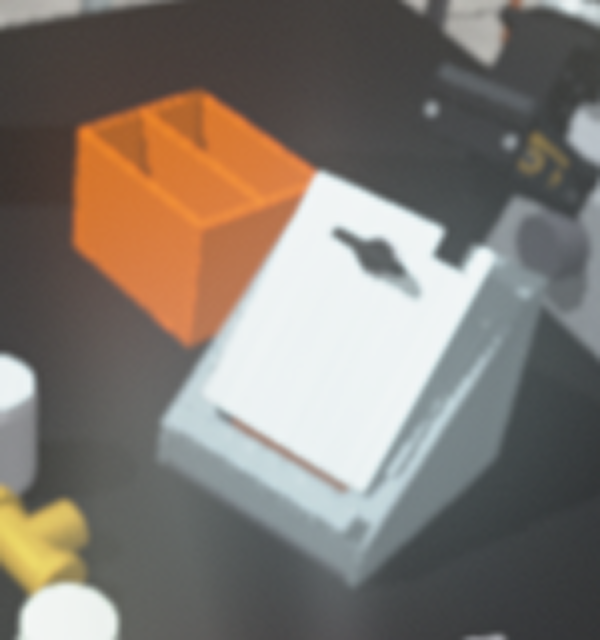

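View pics/wrist7.png

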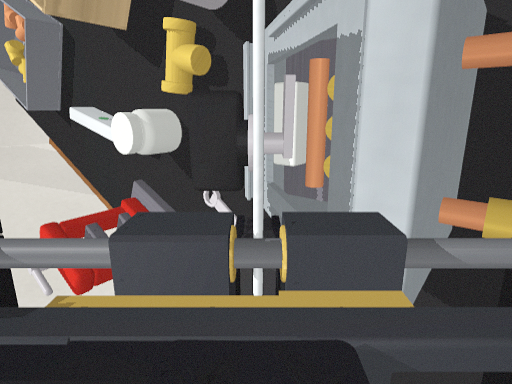

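>>> play_rows(targets="0 0 0.7 -0.002 0 0 -1; 0 0 0.7 -0.002 0 0 -1; 0 0 0.6 0 0 0 -1; 0 0 0 0 0 0 -1")

```text
time: 8.95
position: [0.5317, 0.3864, 0.3319]
tool_rot: [-0.596, 2.778, -0.955]
ft_force: [-0.8, 0.7, -4.1]
grip_width: 0.049
```

```bash
python3 chk.py 8; python3 - <<'E'
from g import *
crop(load("scene8.npz"),280,130,400,250,5,"pics/s8.png");crop(load("top8.npz"),110,135,230,240,5,"pics/t8.png")
T,s=cur();C=place(-.0955,.001,7);print(rows(T,C,4,-1)[0].replace(";","\n"))
E
```

```text
pred cover in seat [-0.001  -0.0017  0.0274] n [-0.207  0.004  0.978] grip 4.2781034449126585 ft [-0.8  0.7 -4.1]
scene 2939 1987 n in cover [-0.0087  0.0093  0.9999] n in seat [-0.2156  0.0137  0.9764] [[-0.1058, -0.0757, -0.0005], [-0.0851, -0.0737, 0.0003], [0.0, -0.0038, 0.0029], [0.0934, 0.0727, 0.0056], [0.0956, 0.0753, 0.0062]]
top 2006 1552 n in cover [-0.0108  0.0083  0.9999] n in seat [-0.2177  0.0126  0.9759] [[-0.1069, -0.0768, -0.0018], [-0.0957, -0.0733, -0.0007], [-0.0037, 0.0088, 0.0021], [0.0927, 0.0737, 0.0048], [0.0947, 0.0874, 0.0055]]
wrist 3955 2867 n in cover [-0.9999 -0.0014  0.0112] n in seat [-0.9806 -0.0021 -0.1962] [[0.0902, -0.073, -0.0007], [0.0905, -0.0707, -0.0006], [0.0924, 0.0112, 0.0019], [0.094, 0.0604, 0.0043], [0.0943, 0.0614, 0.0044]]
0.05 0.84 0.13 0.022 0.001 -0.001 -1
 0.05 0.85 0.11 0.022 0.001 -0.001 -1
 0.04 0.85 0.09 0.022 0.001 -0.001 -1
 0.04 0.85 0.07 0.022 0.001 -0.001 -1
```

View pics/s8.png

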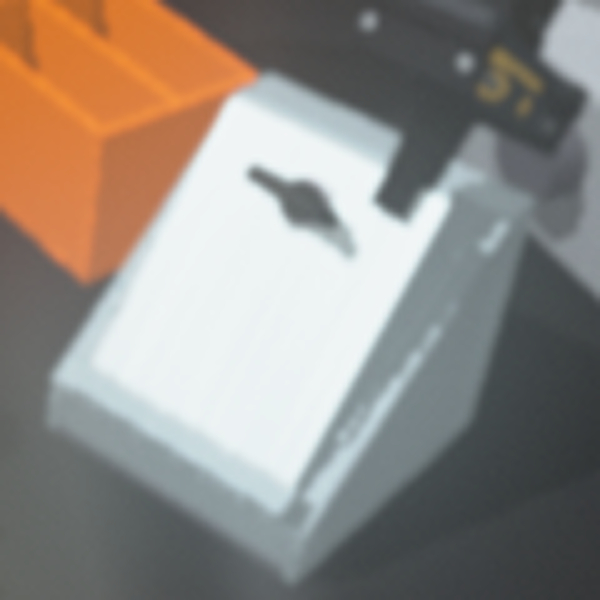

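View pics/wrist8.png

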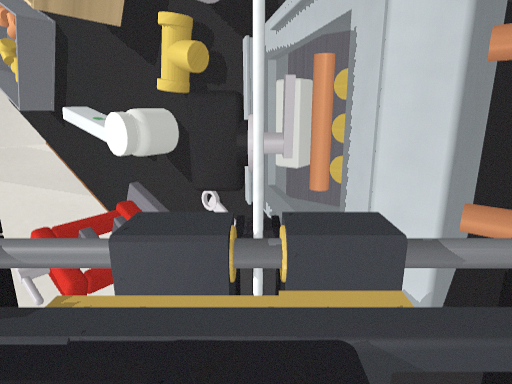

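>>> play_rows(targets="0 0.8 0.1 0.022 0.001 -0.001 -1; 0 0.8 0.1 0.022 0.001 -0.001 -1; 0 0.8 0.1 0.022 0.001 -0.001 -1; 0 0 0 0 0 0 -1")

```text
time: 9.6
position: [0.5232, 0.4052, 0.3132]
tool_rot: [-0.594, 2.733, -1.047]
ft_force: [-0.3, 0.3, -2.9]
grip_width: 0.057
```

```bash
python3 chk.py 9; python3 - <<'E'
from g import *
crop(load("scene9.npz"),280,130,400,250,5,"pics/s9.png")
T,s=cur();C=place(-.0955,.001,7);print(rows(T,C,2,-1)[0].replace(";","\n"))
E
```

```text
pred cover in seat [-0.0004 -0.0017  0.0174] n [-0.139 -0.001  0.99 ] grip 4.984959231776756 ft [-0.3  0.3 -2.9]
scene 2966 1965 n in cover [-0.0106  0.0119  0.9999] n in seat [-0.1498  0.0107  0.9887] [[-0.1069, -0.0853, -0.0012], [-0.0855, -0.0736, -0.0001], [0.0002, -0.0043, 0.0029], [0.0936, 0.0735, 0.0056], [0.0954, 0.084, 0.0063]]
top 2183 1648 n in cover [-0.012   0.0057  0.9999] n in seat [-0.1512  0.0046  0.9885] [[-0.1079, -0.0781, -0.0013], [-0.0978, -0.0732, -0.0002], [-0.0043, 0.0067, 0.0029], [0.0917, 0.0737, 0.0054], [0.0945, 0.0867, 0.0058]]
wrist 4191 2925 n in cover [-0.0425  0.0058  0.9991] n in seat [-0.1811  0.0046  0.9834] [[-0.0975, -0.0895, -0.0055], [-0.0913, -0.079, -0.0051], [0.0916, 0.0129, 0.003], [0.0933, 0.0841, 0.0055], [0.0942, 0.0896, 0.0056]]
0.10 0.43 0.08 0.009 0.000 -0.001 -1
 0.10 0.43 0.07 0.009 0.000 -0.001 -1
```

View pics/s9.png

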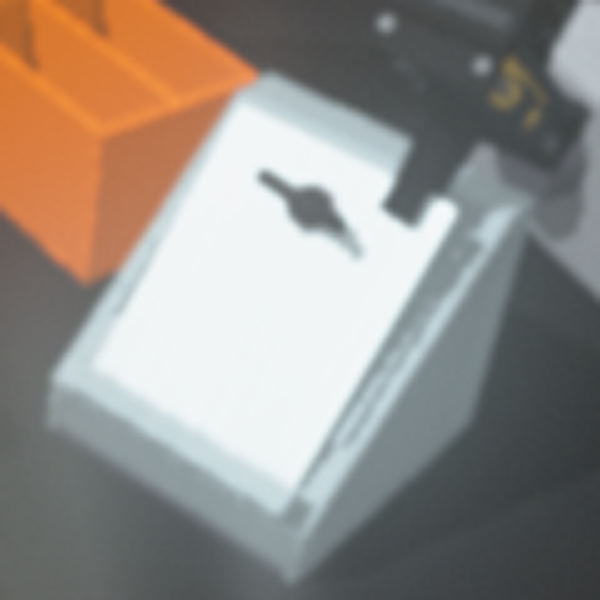

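View pics/wrist9.png

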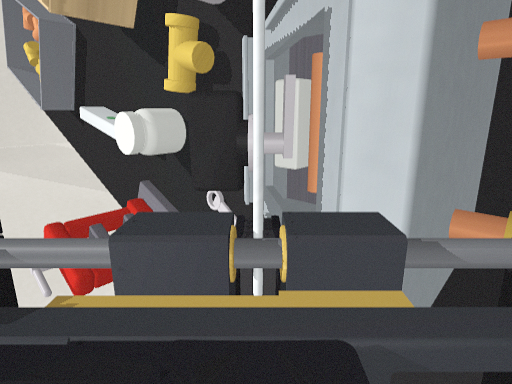

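>>> play_rows(targets="0 0.4 0.1 0.011 0 0 -1; 0 0.4 0.1 0.011 0 0 -1; 0 0 0 0 0 0 -1")

```text
time: 10.12
position: [0.5222, 0.4091, 0.3093]
tool_rot: [-0.585, 2.716, -1.073]
ft_force: [-0.6, 0.5, -3.1]
grip_width: 0.049
```

```bash
python3 chk.py 10; python3 - <<'E'
from g import *
crop(load("scene10.npz"),310,120,400,190,8,"pics/s10.png")
d=load("wrist10.npz");crop(d,150,100,400,300,3,"pics/w10.png")
E
```

```text
pred cover in seat [-0.0007 -0.0029  0.017 ] n [-0.118  0.004  0.993] grip 4.270794055299443 ft [-0.6  0.5 -3.1]
scene 2934 1894 n in cover [-0.0043  0.0014  1.    ] n in seat [-0.1223  0.0049  0.9925] [[-0.1045, -0.0812, 0.0009], [-0.0842, -0.0741, 0.0011], [0.0006, -0.0058, 0.0031], [0.0931, 0.0731, 0.0051], [0.0956, 0.0854, 0.0054]]
top 2204 1652 n in cover [-0.0065  0.0048  1.    ] n in seat [-0.1245  0.0083  0.9922] [[-0.0977, -0.0751, -0.0003], [-0.0946, -0.0728, 0.0001], [-0.0033, 0.0061, 0.0023], [0.0924, 0.0735, 0.0045], [0.0947, 0.0843, 0.0049]]
wrist 4082 2883 n in cover [ 1.0e+00 -8.0e-04  6.5e-03] n in seat [0.9922 0.0016 0.1244] [[0.0893, -0.0728, -0.0002], [0.0898, -0.0708, -0.0001], [0.0916, 0.0115, 0.0024], [0.0932, 0.0605, 0.0049], [0.0935, 0.0617, 0.005]]
```

View pics/s10.png

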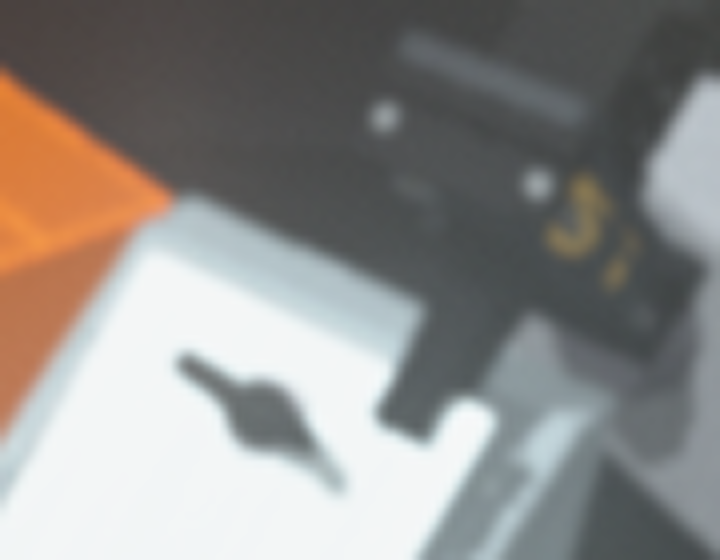

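View pics/w10.png

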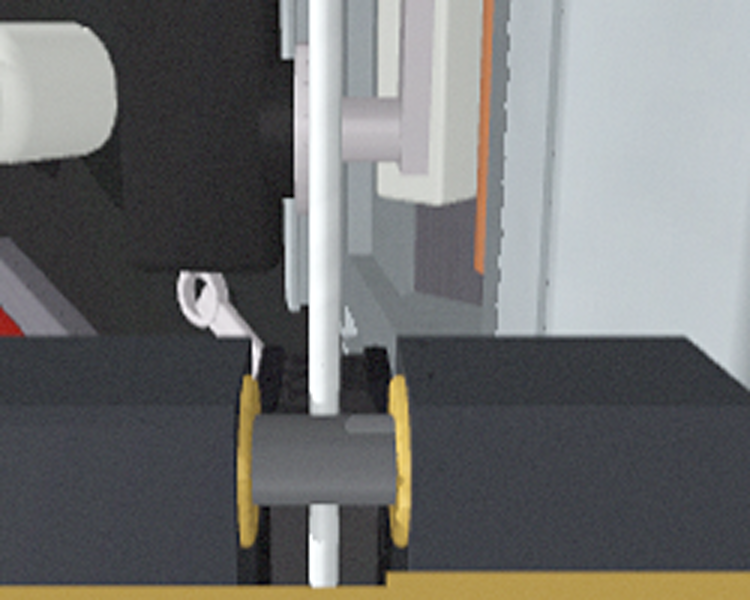

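>>> play_rows(targets="0 0 0 0 0 0 -0.72; 0 0 0 0 0 0 -0.72; 0 0 0 0 0 0 -0.72")

```text
time: 10.65
position: [0.523, 0.408, 0.3103]
tool_rot: [-0.582, 2.716, -1.075]
ft_force: [-0.8, 1.0, -1.2]
grip_width: 0.139
```

```bash
python3 chk.py 11; python3 - <<'E'
from g import *
crop(load("scene11.npz"),280,120,400,240,5,"pics/s11.png")
d=load("wrist11.npz");crop(d,150,100,400,300,3,"pics/w11.png")
E
```

```text
pred cover in seat [-0.0011 -0.003   0.0189] n [-0.117  0.005  0.993] grip 12.096188689028295 ft [-0.8  1.  -1.2]
scene 2870 1933 n in cover [-0.005   0.0107  0.9999] n in seat [-0.1216  0.0159  0.9925] [[-0.1059, -0.0825, -0.0039], [-0.0847, -0.0742, -0.003], [0.0017, -0.0049, -0.0005], [0.0934, 0.073, 0.0019], [0.0957, 0.0818, 0.0025]]
top 2218 1640 n in cover [-0.0027  0.0143  0.9999] n in seat [-0.1193  0.0195  0.9927] [[-0.1084, -0.0747, -0.0045], [-0.0964, -0.0728, -0.0038], [-0.0069, 0.0094, -0.0012], [0.0921, 0.0744, 0.0015], [0.0945, 0.0895, 0.002]]
wrist 4877 3198 n in cover [0.0464 0.0114 0.9989] n in seat [-0.0704  0.0166  0.9974] [[-0.0993, -0.0782, -0.0045], [-0.0984, -0.0722, -0.0042], [0.0916, 0.0146, -0.0012], [0.0933, 0.0793, 0.009], [0.0942, 0.0861, 0.0092]]
```

View pics/w11.png

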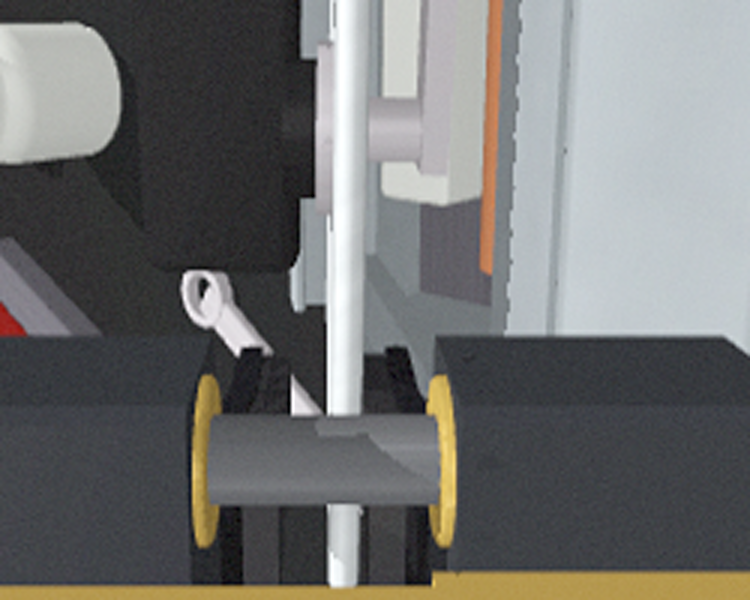

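>>> play_rows(targets="0 0.3 0 0 0 0 -0.72; 0 0.1 -1.5 0 0 0 -0.72; 0 0.1 -2 0 0 0 -0.72; 0 0 -2.5 0 0 0 -0.72; 0 0 -2.5 0 0 0 -0.72; 0 0 0 0 0 0 -0.72")

```text
time: 11.55
position: [0.495, 0.4688, 0.3748]
tool_rot: [-0.582, 2.712, -1.072]
ft_force: [0.1, -0.1, 0.1]
grip_width: 0.14
```

```bash
cat > chk2.py <<'E'
from g import *
from bench import ctrl
import sys
tag=sys.argv[1]
T,s=cur();print(s["joint_positions"].round(2),s["ft_force"].round(1))
for nm in("scene","top"):
    d=ctrl.get_image(nm);np.savez(nm+tag+".npz",**d);cv2.imwrite(f"pics/{nm}{tag}.png",d["pixels"])
    W=cloud(d);px=d["pixels"].astype(int);sat=px.max(2)-px.min(2)
    Q=((W-so)@Rs);ok=np.isfinite(Q[...,0])&(abs(Q[...,2]-.005)<.02)&(abs(Q[...,0])<.085)&(abs(Q[...,1])<.07)&(sat<30)&(px.min(2)>190)
    P=W[ok]
    if ok.sum()<200: print(nm,ok.sum());continue
    n,cc,i=plane(P,th=.002);n*=np.sign(n@Rs[:,2]);A=Q[ok][i];nn=Rs.T@n
    # extents of white pixels near plane
    br=px.min(2)
    m=np.isfinite(Q[...,0])&(abs((W-cc)@n)<.004)&(sat<30)&(abs(Q[...,0])<.13)&(abs(Q[...,1])<.1)&(br>np.median(br[ok])-25)
    E=Q[m];E1=E[abs(E[:,0])<.03];E2=E[(abs(E[:,1])>.035)&(abs(E[:,1])<.065)]
    print(nm,i.sum(),"n",nn.round(4),"z mid",A[:,2].mean().round(4),"y ext",np.percentile(E1[:,1],[1,99]).round(4),"x ext",np.percentile(E2[:,0],[1,99]).round(4))
    k=np.isfinite(Q[...,0])&(px.max(2)<90)&(Q[...,2]>.018)&(Q[...,2]<.05)&(abs(Q[...,1])<.05)&(abs(Q[...,0]-.06)<.045)
    C=Q[k]
    if len(C)>20: v=np.linalg.svd(C[:,:2]-C[:,:2].mean(0),full_matrices=False)[2][0];print("  knob",len(C),C.mean(0).round(4),"dir",v.round(3), C.min(0).round(3),C.max(0).round(3))
E
python3 chk2.py 12;python3 - <<'E'
from g import *
crop(load("scene12.npz"),280,120,400,240,5,"pics/s12.png")
E
```

```text
[-1.01  0.53  0.08  1.32  0.61  1.68  1.  ] [ 0.1 -0.1  0.1]
scene 1653 n [-7.4e-03  5.0e-04  1.0e+00] z mid 0.0063 y ext [-0.0774  0.0691] x ext [-0.0838  0.0935]
top 1428 n [ 0.0018 -0.0043  1.    ] z mid 0.005 y ext [-0.0756  0.0699] x ext [-0.0884  0.0915]
  knob 82 [ 0.0617 -0.0015  0.032 ] dir [0.071 0.997] [ 0.058 -0.025  0.018] [0.065 0.021 0.045]
```

View pics/s12.png

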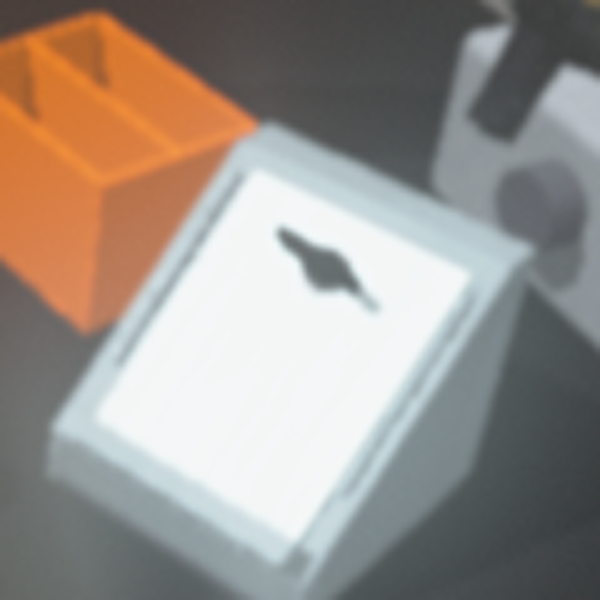

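```bash
cat >> g.py <<'E'
KX,KY=.0598,-.003
def kn(th,h):
    y=np.cos(th)*Rs[:,0]-np.sin(th)*Rs[:,1];z=-Rs[:,2];x=np.cross(y,z);Rt=np.stack([x,y,z],1)
    return Rt,so+Rs@np.array([KX,KY,.005+h])-z*.164
E
python3 - <<'E'
from g import *
T,s=cur();E=kn(.09,.11);rv=Ro.from_matrix(T[0].T@E[0]).as_rotvec();print(rv)
M=(T[0]@Ro.from_rotvec(rv*.5).as_matrix(),np.array([.547,.295,.46]));print(E[1])
print(rows(T,M,6,-.2)[0].replace(";","\n"));print(rows(M,E,6,-.2)[0].replace(";","\n"))
E
```

```text
[-1.45402325  0.07569373  0.07150008]
[0.60182069 0.1213364  0.36201497]
0.39 -3.15 0.97 -0.121 0.006 0.006 -0.2
 0.37 -3.25 0.59 -0.121 0.006 0.006 -0.2
 0.35 -3.30 0.19 -0.121 0.006 0.006 -0.2
 0.33 -3.30 -0.20 -0.121 0.006 0.006 -0.2
 0.31 -3.25 -0.60 -0.121 0.006 0.006 -0.2
 0.29 -3.16 -0.99 -0.121 0.006 0.006 -0.2
0.20 -2.98 1.73 -0.121 0.006 0.006 -0.2
 0.17 -3.16 1.36 -0.121 0.006 0.006 -0.2
 0.15 -3.31 0.96 -0.121 0.006 0.006 -0.2
 0.12 -3.40 0.56 -0.121 0.006 0.006 -0.2
 0.10 -3.44 0.14 -0.121 0.006 0.006 -0.2
 0.08 -3.43 -0.27 -0.121 0.006 0.006 -0.2
```

>>> play_rows(targets="0.4 -3.5 0.3 -0.1 0.006 0.006 -0.2; 0.4 -3.4 0.5 -0.12 0.006 0.006 -0.2; 0.4 -3.4 0.2 -0.13 0.006 0.006 -0.2; 0.3 -3.3 -0.2 -0.12 0.006 0.006 -0.2; 0.3 -3.3 -0.6 -0.12 0.006 0.006 -0.2; 0.3 -3.2 -1 -0.12 0.006 0.006 -0.2")

```text
time: 12.4
position: [0.5471, 0.2881, 0.4656]
tool_rot: [0.586, -3.071, 0.059]
ft_force: [1.0, -0.1, -0.3]
grip_width: 0.404
```

```bash
python3 - <<'E'
from g import *
T,s=cur();print(s["joint_positions"].round(2));E=kn(.09,.11)
print(rows(T,E,7,-.2)[0].replace(";","\n"))
E
```

```text
[-0.6   0.24  0.08  1.43  0.01  1.5   1.42]
0.12 -2.45 1.57 -0.104 0.004 0.004 -0.2
 0.10 -2.60 1.30 -0.104 0.004 0.004 -0.2
 0.08 -2.72 1.03 -0.104 0.004 0.004 -0.2
 0.07 -2.82 0.74 -0.104 0.004 0.004 -0.2
 0.05 -2.88 0.44 -0.104 0.004 0.004 -0.2
 0.04 -2.91 0.14 -0.104 0.004 0.004 -0.2
 0.03 -2.91 -0.17 -0.104 0.004 0.004 -0.2
```

>>> play_rows(targets="0.1 -2.5 1.6 -0.104 0.004 0.004 -0.2; 0.1 -2.6 1.3 -0.104 0.004 0.004 -0.2; 0.1 -2.7 1 -0.104 0.004 0.004 -0.2; 0.1 -2.8 0.7 -0.104 0.004 0.004 -0.2; 0 -2.9 0.4 -0.104 0.004 0.004 -0.2; 0 -2.9 0.1 -0.104 0.004 0.004 -0.2; 0 -2.9 -0.2 -0.104 0.004 0.004 -0.2; 0 0 0 0 0 0 -0.2")

```text
time: 13.4
position: [0.6033, 0.1004, 0.3549]
tool_rot: [0.432, -2.756, -1.006]
ft_force: [-0.3, -0.0, -0.3]
grip_width: 0.398
```

```bash
python3 - <<'E'
from g import *
from bench import ctrl
d=ctrl.get_image("wrist");np.savez("wrist13.npz",**d);cv2.imwrite("pics/wrist13.png",d["pixels"])
T,s=cur();print(s["joint_positions"].round(2),s["grip_width"]*87);E=kn(.09,.11)
print(rows(T,E,1,-.2)[0].replace(";","\n"))
W=cloud(d);Q=(W-so)@Rs;px=d["pixels"].astype(int)
k=np.isfinite(Q[...,0])&(px.max(2)<110)&(Q[...,2]>.03)&(Q[...,2]<.05)&(abs(Q[...,1])<.05)&(abs(Q[...,0]-.06)<.045)
C=Q[k];v=np.linalg.svd(C[:,:2]-C[:,:2].mean(0),full_matrices=False)[2][0];r=cv2.minAreaRect((C[:,:2]*1000).astype(np.float32));print(len(C),C.mean(0).round(4),v,r,C.min(0),C.max(0))
E
```

```text
[-0.14  0.38  0.14  1.57 -0.7   1.55  2.03] 34.58711279378874
-0.46 1.76 0.73 0.017 0.009 -0.017 -0.2
1059 [0.0556 0.0003 0.0413] [-0.08600423 -0.99629477] ((55.681129455566406, -1.2979793548583984), (54.218929290771484, 10.90056037902832), 84.99674224853516) [ 0.04815756 -0.02818477  0.03022415] [0.06308194 0.02572503 0.04452625]
```

View pics/wrist13.png

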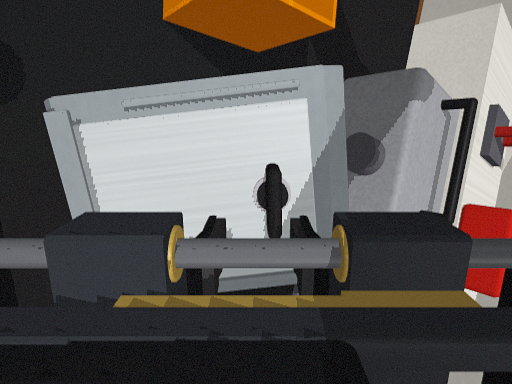

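```bash
sed -i 's/^KX,KY=.*/KX,KY=.0565,-.0015/' g.py; python3 - <<'E'
from g import *
T,s=cur();E=kn(.087,.09);print(rows(T,E,3,-.2)[0].replace(";","\n"))
E
```

```text
-0.11 0.46 0.91 0.006 0.003 -0.007 -0.2
 -0.12 0.46 0.91 0.006 0.003 -0.007 -0.2
 -0.12 0.47 0.90 0.006 0.003 -0.007 -0.2
```

>>> play_rows(targets="-0.1 0.5 0.9 0.006 0.003 -0.007 -0.2; -0.1 0.5 0.9 0.006 0.003 -0.007 -0.2; -0.1 0.4 0.8 0.006 0.003 -0.007 -0.2; 0 0 0 0 0 0 -0.2")

```text
time: 13.95
position: [0.5937, 0.1378, 0.3479]
tool_rot: [0.493, -2.759, -0.981]
ft_force: [-0.2, 0.1, -0.4]
grip_width: 0.4
```

```bash
cat > chk3.py <<'E'
from g import *
from bench import ctrl
import sys
d=ctrl.get_image("wrist");np.savez("wrist%s.npz"%sys.argv[1],**d);cv2.imwrite("pics/wrist%s.png"%sys.argv[1],d["pixels"])
T,s=cur();print(s["joint_positions"].round(2),s["grip_width"]*87,s["ft_force"].round(1),s["torque"].round(2));E=kn(.087,float(sys.argv[2]))
print(rows(T,E,3,-.2)[0].replace(";","\n"))
W=cloud(d);Q=(W-so)@Rs;px=d["pixels"].astype(int)
k=np.isfinite(Q[...,0])&(px.max(2)<110)&(Q[...,2]>.033)&(Q[...,2]<.05)&(abs(Q[...,1])<.05)&(abs(Q[...,0]-.06)<.045)
C=Q[k];r=cv2.minAreaRect((C[:,:2]*1000).astype(np.float32));print(len(C),C.mean(0).round(4),r, "in tool",((W[k]-T[1])@T[0]).mean(0).round(4))
E
python3 chk3.py 14 .026
```

```text
[-0.18  0.37  0.12  1.59 -0.69  1.5   2.03] 34.82463944929535 [0.3 0.2 0.5] [-0.65 -0.26  0.04]
0.01 -0.26 2.06 -0.001 -0.001 0.004 -0.2
 0.01 -0.26 2.06 -0.001 -0.001 0.004 -0.2
 0.01 -0.27 2.06 -0.001 -0.001 0.004 -0.2
1057 [0.0566 0.0053 0.0416] ((56.482723236083984, 3.8376808166503906), (43.71460723876953, 10.527039527893066), 84.82743835449219) in tool [ 0.0066 -0.0076  0.2154]
```

View pics/wrist14.png

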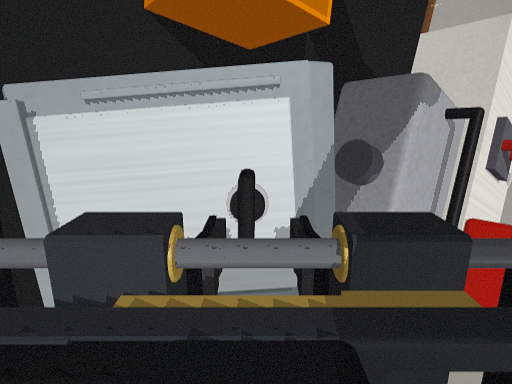

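>>> play_rows(targets="0 -0.4 0.8 0 0 0.004 -0.2; 0 -0.4 0.8 0 0 0.004 -0.2; 0 0 1 0 0 0.004 -0.2; 0 0 0.8 0 0 0 -0.2; 0 0 0 0 0 0 -0.2")

```text
time: 14.62
position: [0.5864, 0.1512, 0.3139]
tool_rot: [0.471, -2.76, -0.977]
ft_force: [-0.7, -0.4, -0.3]
grip_width: 0.402
```

```bash
python3 chk3.py 15 .026
```

```text
[-0.2   0.39  0.11  1.64 -0.7   1.43  2.03] 35.059402927952796 [-0.9 -0.2  0.1] [-0.63 -0.29 -0.  ]
0.00 0.07 0.87 -0.002 -0.001 -0.001 -0.2
 0.00 0.06 0.87 -0.002 -0.001 -0.001 -0.2
 0.00 0.06 0.87 -0.002 -0.001 -0.001 -0.2
1606 [0.0559 0.0057 0.0421] ((59.66368865966797, 0.48287200927734375), (44.48762512207031, 50.34729766845703), 26.79776954650879) in tool [0.0069 0.0015 0.179 ]
```

View pics/wrist15.png

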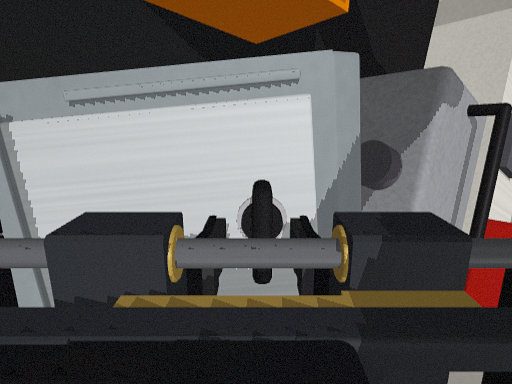

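>>> play_rows(targets="0 0.1 0.9 -0.002 0 0 -0.2; 0 0.1 0.9 -0.002 0 0 -0.2; 0 0 0.7 0 0 0 -0.2; 0 0 0 0 0 0 -0.2; 0 0 0 0 0 0 -1; 0 0 0 0 0 0 -1; 0 0 0 0 0 0 -1; 0 0 0 0 0 0 -1; 0 0 0 0 0 0 -1", newtons=25)

```text
time: 15.8
position: [0.5792, 0.1678, 0.2953]
tool_rot: [0.471, -2.759, -0.982]
ft_force: [-0.3, 1.2, -1.1]
grip_width: 0.275
```

```bash
python3 chk3.py 16 .026; python3 chk2.py 16
```

```text
[-0.22  0.39  0.1   1.67 -0.71  1.39  2.04] 23.667358792892045 [-0.9  0.9 -1.3] [-0.65 -0.31  0.02]
0.01 -0.00 -0.01 -0.001 -0.000 -0.001 -0.2
 0.01 -0.00 -0.01 -0.001 -0.000 -0.001 -0.2
 0.01 -0.00 -0.01 -0.001 -0.000 -0.001 -0.2
1924 [0.0565 0.006  0.0407] ((54.42505645751953, 2.5900707244873047), (42.178466796875, 41.53697204589844), 45.90008544921875) in tool [ 0.0075 -0.0005  0.154 ]
[-0.22  0.39  0.1   1.67 -0.71  1.39  2.04] [-0.9  0.9 -1.3]
scene 651 n [0.0044 0.0016 1.    ] z mid 0.0063 y ext [-0.0217  0.0681] x ext [-0.085  -0.0259]
  knob 44 [ 0.0591 -0.016   0.0368] dir [0.574 0.819] [ 0.045 -0.029  0.019] [0.075 0.004 0.048]
top 607 n [-0.0084  0.0032  1.    ] z mid 0.0049 y ext [0.0108 0.0709] x ext [-0.0887  0.0914]
```

View pics/wrist16.png

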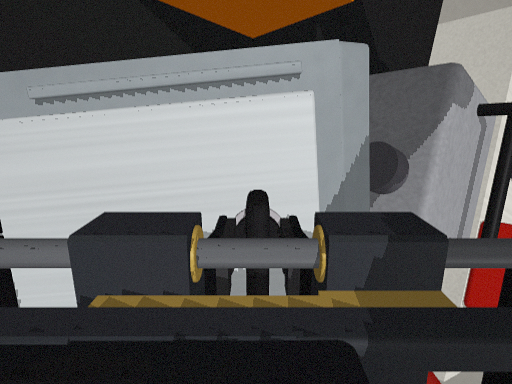

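>>> play_rows(targets="0 0 0 0 0 0 -1; 0 0 0 0 0 0 -1; 0 0 0 0 0 0 -1")

```text
time: 16.32
position: [0.5793, 0.1678, 0.2954]
tool_rot: [0.471, -2.759, -0.982]
ft_force: [0.7, 0.2, -1.2]
grip_width: 0.274
```

```bash
python3 - <<'E'
from g import *
for f in("wrist13.npz","wrist15.npz","wrist14.npz"):
    d=load(f);W=cloud(d);Q=(W-so)@Rs;px=d["pixels"].astype(int)
    k=np.isfinite(Q[...,0])&(px.max(2)<120)&(Q[...,2]>.007)&(Q[...,2]<.055)&(abs(Q[...,1])<.03)&(abs(Q[...,0]-.0565)<.02)
    C=Q[k];th=.087;c=C[:,:2]-[.0565,-.0015];a=c@[np.cos(th),-np.sin(th)];
    for lo in range(-16,17,2):
        m=(a*1000>=lo)&(a*1000<lo+2)
        if m.sum()>3: print(f,lo,m.sum(),np.percentile(C[m,2]-.005,[5,50,95]).round(4),(C[m,1].min().round(3),C[m,1].max().round(3)))
crop(load("wrist13.npz"),220,140,330,250,6,"pics/hub.png")
E
```

```text
wrist13.npz -14 25 [0.0084 0.0106 0.0115] (np.float64(-0.006), np.float64(0.005))
wrist13.npz -12 49 [0.0072 0.0107 0.0117] (np.float64(-0.013), np.float64(0.007))
wrist13.npz -10 65 [0.0091 0.0104 0.0114] (np.float64(-0.011), np.float64(0.009))
wrist13.npz -8 148 [0.0047 0.0158 0.0339] (np.float64(-0.025), np.float64(0.022))
wrist13.npz -6 206 [0.0276 0.0359 0.0374] (np.float64(-0.028), np.float64(0.025))
wrist13.npz -4 198 [0.0296 0.037  0.0382] (np.float64(-0.027), np.float64(0.026))
wrist13.npz -2 211 [0.0326 0.0374 0.0386] (np.float64(-0.027), np.float64(0.026))
wrist13.npz 0 192 [0.0338 0.0373 0.0384] (np.float64(-0.028), np.float64(0.025))
wrist13.npz 2 169 [0.0348 0.0365 0.0376] (np.float64(-0.028), np.float64(0.025))
wrist13.npz 4 62 [0.0333 0.0344 0.0356] (np.float64(-0.027), np.float64(0.021))
wrist13.npz 6 25 [0.0092 0.0103 0.0114] (np.float64(-0.014), np.float64(0.007))
wrist13.npz 8 60 [0.0096 0.0108 0.0117] (np.float64(-0.012), np.float64(0.006))
wrist13.npz 10 28 [0.0062 0.0105 0.0112] (np.float64(-0.014), np.float64(0.003))
wrist15.npz -14 48 [0.0043 0.0105 0.0117] (
[... 1608 characters left out ...]
036  0.0375] (np.float64(-0.017), np.float64(0.025))
wrist14.npz -4 203 [0.03   0.0372 0.0385] (np.float64(-0.016), np.float64(0.026))
wrist14.npz -2 206 [0.0265 0.0374 0.0386] (np.float64(-0.016), np.float64(0.026))
wrist14.npz 0 207 [0.0277 0.0374 0.0385] (np.float64(-0.017), np.float64(0.026))
wrist14.npz 2 213 [0.028  0.0366 0.0379] (np.float64(-0.017), np.float64(0.025))
wrist14.npz 4 166 [0.01   0.0311 0.036 ] (np.float64(-0.025), np.float64(0.022))
wrist14.npz 6 67 [0.0092 0.0106 0.0114] (np.float64(-0.013), np.float64(0.008))
wrist14.npz 8 69 [0.0095 0.0107 0.0117] (np.float64(-0.014), np.float64(0.006))
wrist14.npz 10 46 [0.0064 0.0104 0.0116] (np.float64(-0.013), np.float64(0.003))
```

View pics/hub.png

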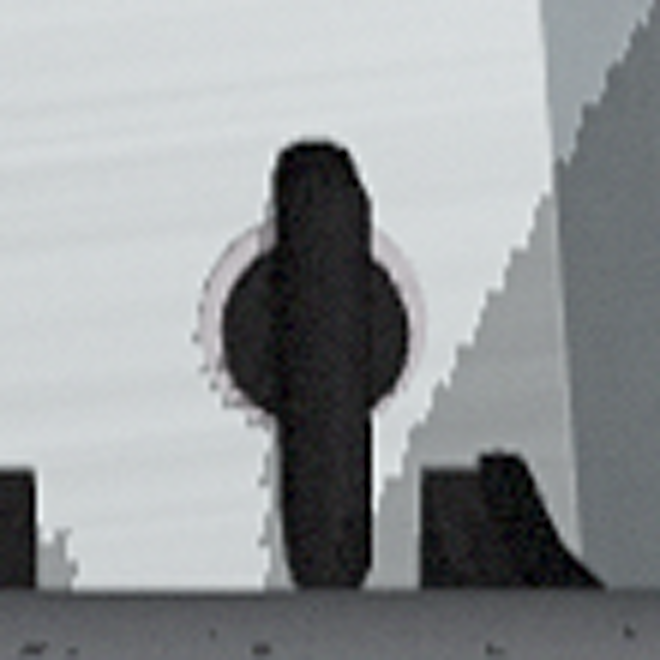

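>>> play_rows(targets="0 0 0 0 0 0 -0.3; 0 0 -0.3 0 0 0 -0.3; 0 0 -0.4 0 0 0 -0.3; 0 0 0 0 0 0 -1; 0 0 0 0 0 0 -1; 0 0 0 0 0 0 -1; 0 0 0 0 0 0 -1; 0 0 0 0 0 0 -1", newtons=30)

```text
time: 17.32
position: [0.5818, 0.1629, 0.302]
tool_rot: [0.47, -2.761, -0.983]
ft_force: [0.3, -0.4, 0.2]
grip_width: 0.127
```

```bash
python3 chk3.py 17 .033
```

```text
[-0.21  0.39  0.11  1.66 -0.71  1.4   2.04] 10.587431159288403 [-0.3 -0.3  0. ] [-0.59 -0.31  0.03]
0.02 -0.00 0.05 -0.001 0.000 -0.001 -0.2
 0.02 -0.00 0.05 -0.001 0.000 -0.001 -0.2
 0.02 -0.00 0.05 -0.001 0.000 -0.001 -0.2
2099 [0.0564 0.0045 0.0416] ((58.5096435546875, -0.5113658905029297), (28.374834060668945, 52.3277473449707), 9.335615158081055) in tool [ 0.0066 -0.0004  0.1618]
```

>>> play_rows(targets="0 0 0 0 0 0.12 -1; 0 0 0 0 0 0.15 -1; 0 0 0 0 0 0.15 -1; 0 0 0 0 0 0.15 -1; 0 0 0 0 0 0 -1")

```text
time: 18.0
position: [0.5818, 0.1632, 0.3023]
tool_rot: [-0.329, -2.639, -0.823]
ft_force: [-0.6, -0.4, 0.5]
grip_width: 0.124
```

```bash
cat > ang.py <<'E'
from g import *
T,s=cur();E=kn(0,.033);D=E[0].T@T[0]
print("wing angle",np.arctan2(D[1,0],D[0,0]).round(3),"tool z in seat",(Rs.T@T[0][:,2]).round(3),"grasp pt seat",(Rs.T@(T[1]+.164*T[0][:,2]-so)).round(4),s["ft_force"].round(1),s["torque"].round(2),s["grip_width"]*87,s["joint_positions"].round(2))
E
python3 ang.py
```

```text
wing angle 0.674 tool z in seat [-0.001 -0.001 -1.   ] grasp pt seat [ 0.0568 -0.0023  0.0394] [-0.6 -0.4  0.5] [-0.75 -0.2  -0.02] 10.75339267731665 [-0.27  0.39  0.18  1.67 -0.73  1.41  1.47]
```

Turning well with low forces, so I continue to the locked angle.

>>> play_rows(targets="0 0 0 0 0 0.15 -1; 0 0 0 0 0 0.15 -1; 0 0 0 0 0 0.15 -1; 0 0 0 0 0 0.15 -1; 0 0 0 0 0 0.15 -1; 0 0 0 0 0 0.1 -1; 0 0 0 0 0 0 -1")

```text
time: 18.88
position: [0.5822, 0.1637, 0.3025]
tool_rot: [-1.318, -2.145, -0.513]
ft_force: [-0.0, -1.3, 0.9]
grip_width: 0.127
```

```bash
python3 ang.py
```

```text
wing angle 1.528 tool z in seat [-0.002 -0.002 -1.   ] grasp pt seat [ 0.057  -0.0029  0.0394] [-0.  -1.3  0.9] [-0.78 -0.27 -0.06] 11.048427126502977 [-0.36  0.4   0.28  1.67 -0.77  1.43  0.64]
```

>>> play_rows(targets="0 0 0 0 0 0.04 -1; 0 0 0 0 0 0 -1; 0 0 0 0 0 0 -0.3; 0 0 0 0 0 0 -0.3; 0 0 0 0 0 0 -0.3; 0 0 -1 0 0 0 -0.3; 0 0 -2 0 0 0 -0.3; 0 0 -3 0 0 0 -0.3; 0 0 -4 0 0 0 -0.3; 0 -3 -3 0 0 0 -0.3; 0 0 0 0 0 0 -0.3")

```text
time: 20.25
position: [0.591, 0.0679, 0.4105]
tool_rot: [-1.359, -2.12, -0.502]
ft_force: [-0.1, 0.7, -0.4]
grip_width: 0.348
```

```bash
python3 ang.py; python3 chk2.py 20; python3 - <<'E'
from g import *
from bench import ctrl
crop(load("scene20.npz"),280,120,400,240,5,"pics/s20.png")
d=ctrl.get_image("wrist");np.savez("wrist20.npz",**d);cv2.imwrite("pics/wrist20.png",d["pixels"])
W=cloud(d);Q=(W-so)@Rs;px=d["pixels"].astype(int)
k=np.isfinite(Q[...,0])&(px.max(2)<110)&(Q[...,2]>.03)&(Q[...,2]<.05)&(abs(Q[...,1])<.05)&(abs(Q[...,0]-.06)<.045)
C=Q[k];r=cv2.minAreaRect((C[:,:2]*1000).astype(np.float32));v=np.linalg.svd(C[:,:2]-C[:,:2].mean(0),full_matrices=False)[2][0];print(len(C),C.mean(0).round(4),r,v)
E
```

```text
wing angle 1.564 tool z in seat [-0.005 -0.007 -1.   ] grasp pt seat [0.0563 0.0279 0.1805] [-0.1  0.7 -0.4] [-0.73 -0.26 -0.02] 30.276550891582463 [-0.26  0.33  0.35  1.54 -0.7   1.67  0.59]
[-0.26  0.33  0.35  1.54 -0.7   1.67  0.59] [-0.1  0.7 -0.4]
scene 1232 n [-0.0064  0.0028  1.    ] z mid 0.0063 y ext [-0.0765  0.072 ] x ext [-0.0845  0.0865]
top 1185 n [-0.003  -0.0037  1.    ] z mid 0.0052 y ext [-0.0742  0.0706] x ext [-0.0855  0.0918]
  knob 64 [ 0.0636 -0.0001  0.0361] dir [ 1.    -0.003] [ 0.037 -0.005  0.018] [0.085 0.003 0.044]
745 [ 0.0579 -0.0018  0.0411] ((56.866207122802734, -2.4681830406188965), (54.51643371582031, 11.102437973022461), 0.15812110900878906) [-0.99998746 -0.00500748]
```

View pics/s20.png

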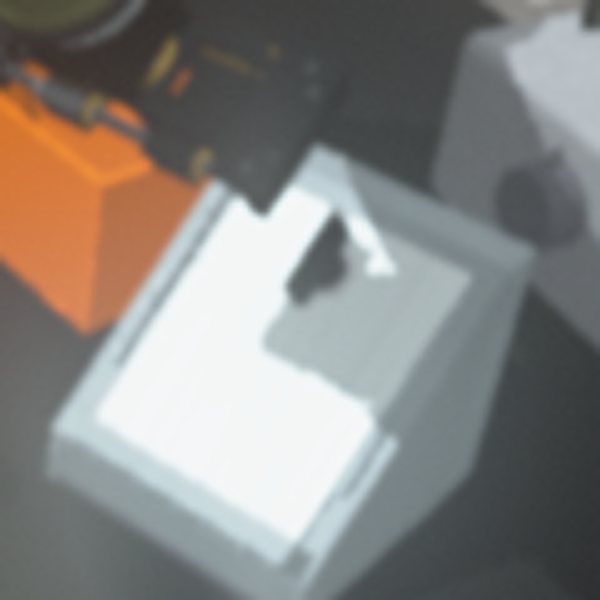

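View pics/wrist20.png

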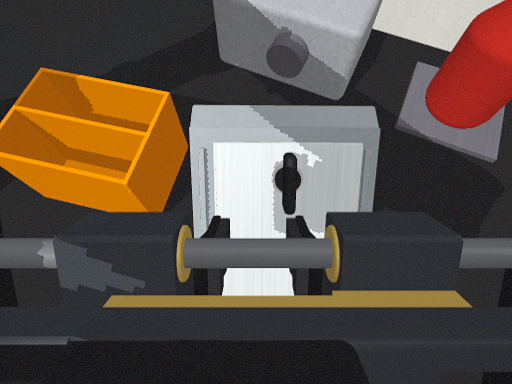

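View pics/top20.png

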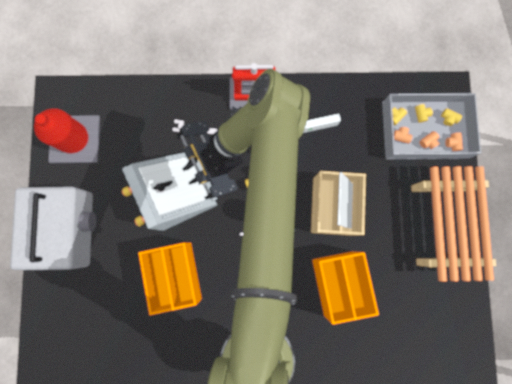

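```bash
python3 -c "
from bench import ctrl
s=ctrl.get_state();print(s['time'],s['qd'].round(3));print(ctrl.close_job())"
```

```text
20.4 [-0.013  0.017 -0.017  0.013  0.001 -0.001 -0.   ]
the job is handed in; nothing more can be done
None
```

I moved the knobbed cover from the bin onto the control box, locked it with the wing knob, and handed the job in at 20.4 s of the 54 s allowed. The hand-in gave no verdict.

- **Cover:** I pinched it by its top edge, slid its foot under the lip, let it settle flat on the frame and withdrew the fingers. I then turned the wing from about 0.09 to about 1.56 rad and backed the arm clear.
- **First wing grip missed:** the jaws first closed on the 24 mm hub below the wing instead of the wing itself. I opened them, backed off 7 mm and gripped the wing properly before turning.

Last checks before hand-in:

| Check | Measured | Limit |
|---|---|---|
| Tilt from the frame | under 0.5° | 2° |
| Centre across the frame | about 2 mm off | 9 mm |
| Centre along the slope | about 3 mm low by most readings | 6 mm |
| Knob angle | about 1.56 rad | over 1.25 rad |
| Tongue tip, worked out from the knob axis | x about 0.092 m | over 0.086 m |

- **Disagreement:** the views differed by up to about 6 mm on the knob's place along the slope (0.056 m in the wrist camera, 0.062 m in the top camera). Either value is inside the limit. The tongue itself is hidden, so I never saw it directly.
- **Rest of the bench:** the plain plate stands in the bin and the objects visible in the last top picture look undisturbed, but I did not measure them again and the arm hid some of them.

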